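# Fit and lock the blade of a vegetable slicer

### The arm

A 6-joint arm with a two-finger parallel gripper is mounted at the origin on a cart in front of the work surface, level with it; the furniture and walls round the work are solid. World frame = base frame: x ahead of the robot, y to its left, z up, the work surface at z = 0. Lengths are in m, angles in rad, forces in N, time in s.
With the tool pointing down it reaches from about 0.3 to 0.85 m from the base axis. Payload 4.2 kg.
Tool frame: the origin (TCP) lies between the finger pads; the fingertips stand 8 mm ahead of it and the grasp point (between the pads) lies 11 mm behind it (manip.tips_ahead is the distance from the TCP to the fingertips, in m); z points along the fingers, y is the direction in which the jaws open and shut (so a half turn about z gives the same grasp; the last joint's range is limited). The gripper opens to 91 mm and grips with 3 to 60 N. Pads are 32 mm wide; open, the fingers measure 118 mm over their backs; the gripper's body (76 mm by 178 mm) begins 60 mm behind the grasp point.
Start: joints at [-1.243, 0.32, 1.565, -0, 1.257, -0.02], TCP at [0.196, -0.541, 0.222] pointing down, gripper open.
Joint ranges: [-3.11, 3.11], [-0.84, 2.01], [0.21, 2.61], [-1.34, 4.49], [0.05, 2.63], [-2.56, 2.56]. Speed limits (rad/s): [2.57, 2.57, 3.14, 3.14, 3.14, 3.14].

### API

Orientations are given as a unit quaternion [x, y, z, w].
In Python, from workcell import manip gives the robot as it stands. The module is installed in compiled form; this text tells all that it offers.
- The arm moves only by the tool servo_tool, never from a script. Its argument "deltas" is a list of rows, each an object with "claw": the finger opening in m, from 0 to 0.0912; "delta_pos": the shift along the tool's x, y, z in m, a list of three; "turn": the turn about the tool's z in degrees. A call has 1 to 5 rows; each row is the pose to reach, as a shift and turn from the pose commanded when the call began, along the tool's axes at that moment; what a row does not reach only later rows make up. A row lasts 1/12 s, in which the tool goes at most 41.7 mm and 7.16 degrees, less where a joint would pass 70% of its speed; a pose out of reach is approached as far as the arm can. A call with a gripper value outside its range is refused whole. The fingers move at their own pace and stop on an object; the grip force is fixed at half the most. Time passes only in rows, so rows that repeat a pose let the fingers close. It gives the time, the measured TCP pose, the force and the opening at its end, in the units of the state.
- manip.sense(): the state, without advancing time (a new reading comes with each control period).
- manip.grab_frame(name): name is "scene" or "side" or "wrist"; returns a dict with "pixels" (480x640x3 uint8, red, green, blue), "vertical_fov" (degrees; the focal length in pixels is half the picture's height over the tangent of half this angle, whatever the lens; pixels are square), "cx", "cy" (the principal point, pixels), "world_to_cam" (4x4, takes a point from world to camera coordinates). Camera axes: x right, y down, z forward; pixel columns grow to the right and rows downward; lengths in m; the calibration is good to about 2 mm. A picture is of the moment at which its call begins. There is no depth.
- manip.finish_job(): hands the job in, once; it reports no verdict.
The state is a dict: "clock": time; "joint_positions": joint angles; "qvel": joint speeds; "tau": joint torques, N m; "tcp_pos": TCP position; "tcp_rot": TCP orientation; "force": force on the tool from outside, world axes, zero at the start; "wrist_torque": the same for the moment, N m; "grip_width": finger opening in m.
Only numpy, scipy, OpenCV 4.12 (cv2) and the standard library are available. Lean on these libraries where they do the work, as an engineer would, in place of code of your own. Each camera call takes 0.05 s, during which the arm holds its last target.

### The job

Fit the vegetable slicer's loose steel blade: lay it, bevel up, flat on its seat with the notch over the pin, and let go. Then take the key from its block and turn the slotted lock with it (never with the fingers) a quarter turn clockwise, so that the tongue covers the end of the blade. Pull the key out and put it back in its block or lay it on the worktop; leave the fruit and the tumbler where they are.

Things in the scene. Friction and masses are not known exactly. Their poses are not given: they have to be found in the camera images.
- blade: Flat steel slicer blade, 150 long x 44 wide x 6 mm thick, 140 g, lying loose on the worktop, bevel up. Origin: centre of its underside; x along its length, z up. An open U notch, 15 wide and 20 deep, is cut in the middle of its +x end; the -x end is plain. Its +y long edge is bevelled on the upper side to a 4.5 mm high edge; the -y edge is 6 mm high.
- blade_notch (a point): Point in the blade's notch where the pin belongs when the blade is home: on the blade's centre line, level with its underside, 63 mm from its origin along +x.
- slicer: Vegetable slicer fixed on the worktop, 275 mm long (its y; infeed end +y). Origin: under its centre, on the worktop; z up. Two aluminium rails (x = -70..-56 and 56..70 mm) bridged by the blade. Between them an open throat 60 mm wide (y) under the blade; beyond it white tables lie 10 mm (+y) and 6 mm (-y) below seat height: room for fingers beside the blade's middle.
- seat (a point): Where the blade's origin belongs, 36 mm above the worktop over the slicer's origin, with the slicer's axes: x from lock to pin; the blade's x must point the same way. Play when seated: 3 mm along x, 2.5 along y. Two low cheeks (7 mm above the seat, x = -76..-58 mm) flank the blade's plain end, and a shoulder 5 mm above the seat stops it at x = -78.5.
- pin (a point): Foot of the locating pin, at seat height, 63 mm from the seat's origin along its +x. The pin is 10 mm in diameter and 14 mm high, tapered over the top 5 mm.
- lock_slot (a point): Middle of the slot's floor, on the lock's vertical axis, 50 mm above the worktop, at x = -99 mm from the seat. The lock: round steel head 40 mm in diameter, top 61 mm above the worktop; across it a slot, open at both ends, 11 deep, 7 wide, flared to 13 mm at the mouth. Turns with the lock: y along slot and tongue, a 24 mm wide plate reaching 40 mm from the axis, 1.5 mm above a seated blade.
- lock (a joint): Turn of the lock in rad, clockwise seen from above. 0: open, tongue and slot along the slicer's +y; it starts between 0 and 0.25. 1.57: locked, tongue along the slicer's +x, over the blade's end; it stops at 1.65. Stiff (about 0.12 N m) and stays where it is left. The key has about 0.12 rad of play either way in the slot.
- key: Key: flat black plastic grip, 46 wide (its y) x 14 thick (x) x 48 mm tall; below it a steel blade, 26 wide (y) x 4 thick (x) x 16.5 mm long; 60 g. Origin: middle of the grip's underside; z up. It stands upright in its block, grip exposed, to be lifted straight up. A half turn about z makes no difference.
- key_tip (a point): Middle of the lower end of the key's blade, 16.5 mm below the key's origin.
- key_park (a point): Mouth of the well in the black key block on the slicer, at (-87, -92) mm in the slicer's x, y, 44 mm above the worktop: the key's origin when parked, with the key's y along the slicer's y. The well is 8 x 30 mm (x, y), flared by 2 mm at the mouth, 22 mm deep.
- lemon: Lemon, 72 mm long, on the worktop; leave alone. Origin: its underside.
- apple: Red apple, 70 mm, on the worktop; leave alone. Origin: its underside.
- tumbler: Clear drinking glass, 82 mm across, 93 mm tall, on the worktop; leave alone. Origin: centre of its underside.
There are look-alikes about, which are no part of the job. Several things have the shape of the key; the one meant has the colours described above.

How it is judged:
By the outcome, as a careful person would: the job done as asked, in the order asked, and still so for the second after the job is handed in, with the robot touching nothing.
It also fails if it takes over 61 s, if anything falls off the work surface, if the arm or the gripper's body presses on something with over 40 N, if the wrist force passes 120 N, or if a joint passes its speed limit or range.

## Working session

There is one attempt and no reset: what is moved stays moved. The work goes in short steps, Python scripts to look and compute and a tool call to move; the robot and the scene stay as the last step left them, time stands still between calls to the robot, and variables do not carry over. Pictures are saved under pics/ and viewed, and the job is handed in when it is done.

Besides the shell and the picture viewer there is one more tool, called after ">>>" by a JSON object that holds its "fn" and its "kwargs". servo_tool: Moves the arm, as the interface text tells. Its arguments: {"type":"object","properties":{"deltas":{"type":"array"}},"required":["deltas"]}

```bash
mkdir -p pics; cat > h.py <<'E'
import numpy as np, cv2, json
from workcell import manip
def grab(name,fn):
    f=manip.grab_frame(name); p=f["pixels"]
    cv2.imwrite("pics/"+fn+".png",p[:,:,::-1]); 
    np.savez("pics/"+fn+".npz",W=np.array(f["world_to_cam"]),c=np.array([f["vertical_fov"],f["cx"],f["cy"]]))
    return p,f
def load(fn):
    d=np.load("pics/"+fn+".npz"); return cv2.imread("pics/"+fn+".png"),d["W"],d["c"]
def ray(fn,u,v):
    _,W,c=load(fn); f=240/np.tan(np.radians(c[0])/2)
    R=W[:3,:3];o=-R.T@W[:3,3]; d=R.T@np.array([(u-c[1])/f,(v-c[2])/f,1]); return o,d/np.linalg.norm(d)
def onz(fn,u,v,z):
    o,d=ray(fn,u,v); return o+d*(z-o[2])/d[2]
def tri(*obs):
    A=np.zeros((3,3));b=np.zeros(3)
    rs=[ray(*o) for o in obs]
    for o,d in rs:
        P=np.eye(3)-np.outer(d,d);A+=P;b+=P@o
    x=np.linalg.solve(A,b); return x,[float(np.linalg.norm((np.eye(3)-np.outer(d,d))@(x-o))) for o,d in rs]
def proj(fn,X):
    _,W,c=load(fn); f=240/np.tan(np.radians(c[0])/2)
    q=W[:3,:3]@np.array(X)+W[:3,3]; return q[0]/q[2]*f+c[1],q[1]/q[2]*f+c[2]
E
python3 - <<'E'
from h import *
for n in("scene","side","wrist"):
    p,f=grab(n,n+"0"); print(n,f["vertical_fov"],f["cx"],f["cy"],np.round(f["world_to_cam"],3).tolist())
print(manip.sense(), manip.tips_ahead)
E
```

```text
scene 47.87916290682642 333.4104443280956 240.1241788702399 [[-0.773, -0.635, 0.01, 0.379], [-0.446, 0.532, -0.72, 0.406], [0.452, -0.561, -0.694, 0.834], [0.0, 0.0, 0.0, 1.0]]
side 47.873477818019566 325.76579761262667 238.0281761828387 [[-0.823, -0.568, -0.005, 0.432], [-0.282, 0.418, -0.864, 0.299], [0.493, -0.709, -0.504, 1.054], [0.0, 0.0, 0.0, 1.0]]
wrist 71.04506161743373 321.51756634394405 237.00627112869745 [[0.34, -0.94, -0.002, -0.574], [-0.901, -0.326, 0.287, -0.031], [-0.27, -0.096, -0.958, 0.392], [0.0, 0.0, 0.0, 1.0]]
{'clock': 0.15, 'joint_positions': array([-1.24298048e+00,  3.20162238e-01,  1.56538598e+00,  2.37020195e-05,
        1.25740083e+00, -2.00168714e-02]), 'qvel': array([ 2.14017339e-05, -1.98679219e-03, -5.10419718e-03,  9.47477017e-04,
       -8.03094237e-04, -2.31444792e-03]), 'tau': array([-7.98637011e-04, -4.12776518e+01, -2.32157010e+01,  7.25988694e-02,
        4.34157683e-02, -9.33538558e-05]), 'tcp_pos': array([ 0.19587619, -0.54022037,  0.22130851]), 'tcp_rot': array([ 9.84915038e-01,  1.73037302e-01, -9.28244820e-05, -6.71908541e-04]), 'force': array([ 0.46470766, -0.19286884,  0.32605067]), 'wrist_torque': array([-0.0158001 , -0.00313849,  0.02185498]), 'grip_width': 0.09100691210256802} 0.008
```

View pics/scene0.png

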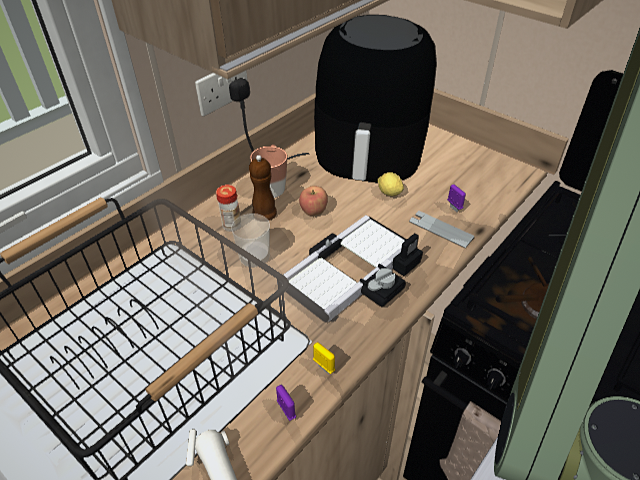

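View pics/side0.png

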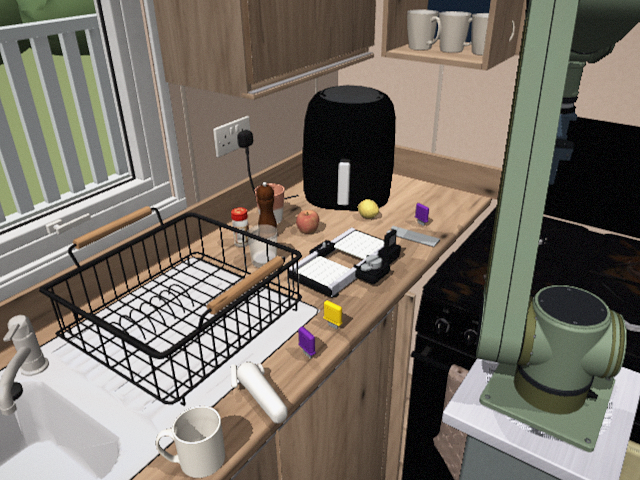

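View pics/wrist0.png

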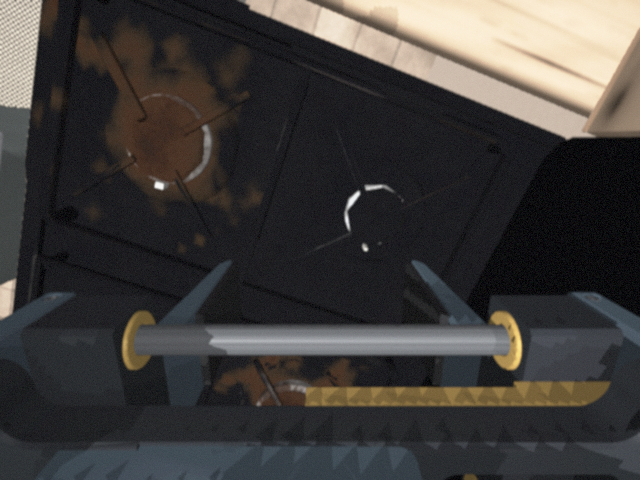

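The scene view shows the blade at about (442,230), the slicer around (350,270), the black key at (409,247) and the lock at (383,281). I'll crop in and get first estimates.

```bash
python3 - <<'E'
from h import *
im,_,_=load("scene0"); cv2.imwrite("pics/scene0c.png",cv2.resize(im[170:330,270:490],None,fx=3.6,fy=3.6,interpolation=cv2.INTER_CUBIC))
im,_,_=load("side0"); cv2.imwrite("pics/side0c.png",cv2.resize(im[190:300,280:450],None,fx=4.6,fy=4.6,interpolation=cv2.INTER_CUBIC))
print(onz("scene0",442,230,0.003),onz("scene0",383,281,.055),onz("scene0",409,247,.06), onz("scene0",325,243,.04))
E
```

```text
[ 0.48631209 -0.39739639  0.003     ] [ 0.47514243 -0.13685533  0.055     ] [ 0.48679543 -0.24738543  0.06      ] [ 0.64493857 -0.15756719  0.04      ]
```

View pics/scene0c.png

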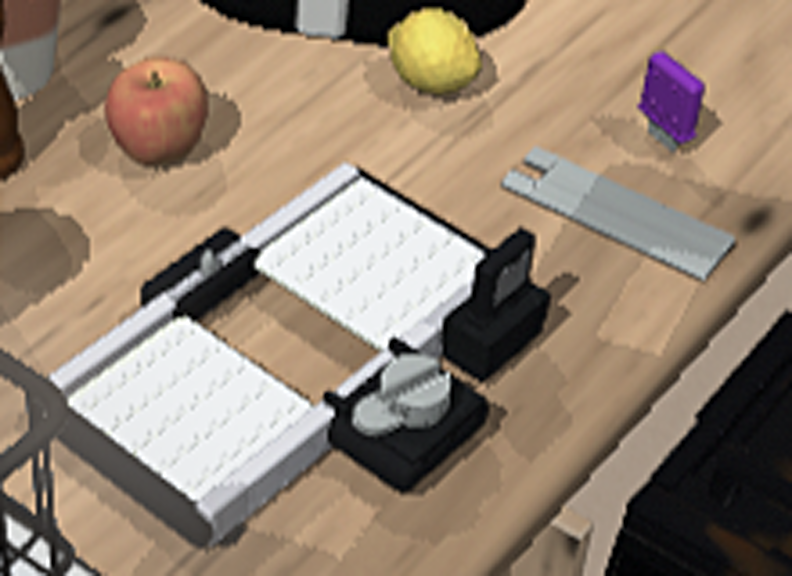

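View pics/side0c.png

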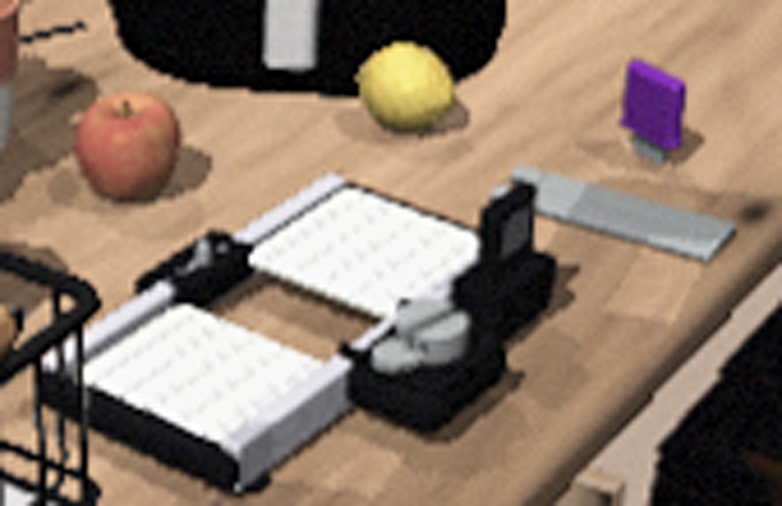

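>>> {"fn": "servo_tool", "kwargs": {"deltas": [{"claw":0.091,"delta_pos":[0.035,-0.008,-0.005],"turn":6},{"claw":0.091,"delta_pos":[0.07,-0.016,-0.01],"turn":12},{"claw":0.091,"delta_pos":[0.105,-0.024,-0.015],"turn":18},{"claw":0.091,"delta_pos":[0.14,-0.032,-0.02],"turn":24},{"claw":0.091,"delta_pos":[0.175,-0.04,-0.025],"turn":27}]}}

```text
clock: 0.57
tcp_pos: [0.3479, -0.4422, 0.247]
tcp_rot: [0.998, -0.064, -0.0, -0.0]
force: [0.7, -0.6, -0.0]
grip_width: 0.0909
```

```bash
python3 - <<'E'
from h import *
grab("wrist","w1"); s=manip.sense(); print(s["tcp_pos"],s["joint_positions"],s["tcp_rot"])
o,d=ray("w1",320,240);print(o,d)
E
```

```text
[ 0.3535989  -0.43899829  0.24802091] [-0.91671401  0.28550721  1.54758917  0.00638087  1.30650853  0.77686919] [ 0.9980595  -0.06218332  0.00297704 -0.00127057]
[ 0.42930982 -0.452958    0.40911629] [-0.29280806  0.04365235 -0.95517428]
```

View pics/w1.png

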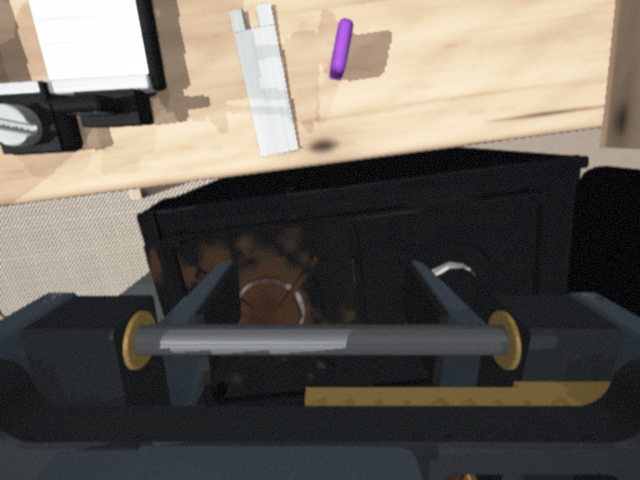

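View shows the blade at (266,85), notch up, and the lock at (20,125). I'll move left and forward to see everything.

>>> {"fn": "servo_tool", "kwargs": {"deltas": [{"claw":0.091,"delta_pos":[0.01,-0.035,0.0],"turn":0},{"claw":0.091,"delta_pos":[0.02,-0.07,0.0],"turn":0},{"claw":0.091,"delta_pos":[0.03,-0.105,0.0],"turn":0},{"claw":0.091,"delta_pos":[0.05,-0.14,0.0],"turn":0},{"claw":0.091,"delta_pos":[0.05,-0.14,0.0],"turn":0}]}}

```text
clock: 1.03
tcp_pos: [0.4164, -0.3054, 0.2469]
tcp_rot: [0.998, -0.059, 0.001, -0.002]
force: [-0.8, -0.2, -0.4]
grip_width: 0.0915
```

```bash
python3 - <<'E'
from h import *
grab("wrist","w2"); s=manip.sense(); print(s["tcp_pos"],s["joint_positions"],s["tcp_rot"],abs(s["qvel"]).max())
E
```

```text
[ 0.41502172 -0.30803842  0.2469257 ] [-6.61086429e-01  2.12286421e-01  1.65064548e+00  5.42503884e-04
  1.27881065e+00  1.02746015e+00] [ 9.98262725e-01 -5.89190837e-02  8.53831302e-05 -2.56525079e-04] 0.06425438529317097
```

View pics/w2.png

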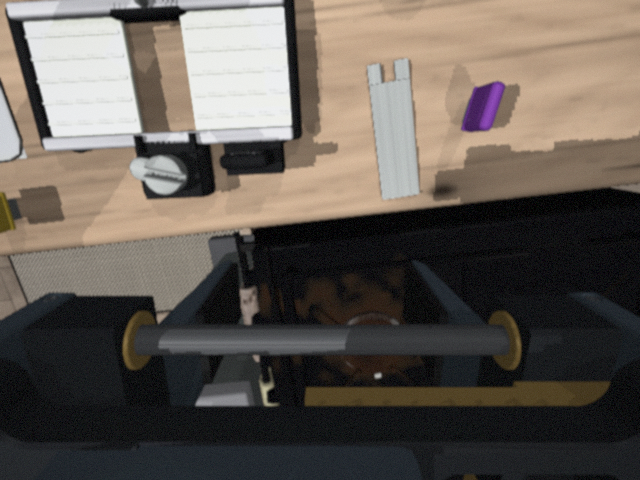

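The wrist view at this place shows blade (395,130), key block (252,157), lock (165,175) and the pin at the top edge (150,5). One more place further forward gives the second view.

>>> {"fn": "servo_tool", "kwargs": {"deltas": [{"claw":0.091,"delta_pos":[0.035,-0.02,0.0],"turn":0},{"claw":0.091,"delta_pos":[0.07,-0.03,0.0],"turn":0},{"claw":0.091,"delta_pos":[0.08,-0.04,0.0],"turn":0},{"claw":0.091,"delta_pos":[0.08,-0.04,0.0],"turn":0},{"claw":0.091,"delta_pos":[0.08,-0.04,0.0],"turn":0}]}}

```text
clock: 1.5
tcp_pos: [0.4973, -0.2812, 0.2462]
tcp_rot: [0.998, -0.061, -0.001, 0.0]
force: [0.8, -0.0, -0.5]
grip_width: 0.091
```

```bash
python3 - <<'E'
from h import *
grab("wrist","w3"); s=manip.sense(); print(s["tcp_pos"],s["joint_positions"],s["tcp_rot"],abs(s["qvel"]).max())
for n in("w2","w3"):
    im,_,_=load(n)
    cv2.imwrite("pics/%sa.png"%n,cv2.resize(im[0:290,0:310],None,fx=2.5,fy=2.0,interpolation=cv2.INTER_CUBIC) if 0 else cv2.resize(im[0:230,0:310],None,fx=2.5,fy=2.5,interpolation=cv2.INTER_CUBIC))
E
```

```text
[ 0.49682156 -0.28144075  0.24650238] [-5.34946010e-01  2.99997843e-01  1.53067013e+00 -1.09045405e-03
  1.31251203e+00  1.15995868e+00] [ 9.98083457e-01 -6.18749222e-02 -9.46614995e-04  1.07703024e-04] 0.013422758922190556
```

View pics/w3.png

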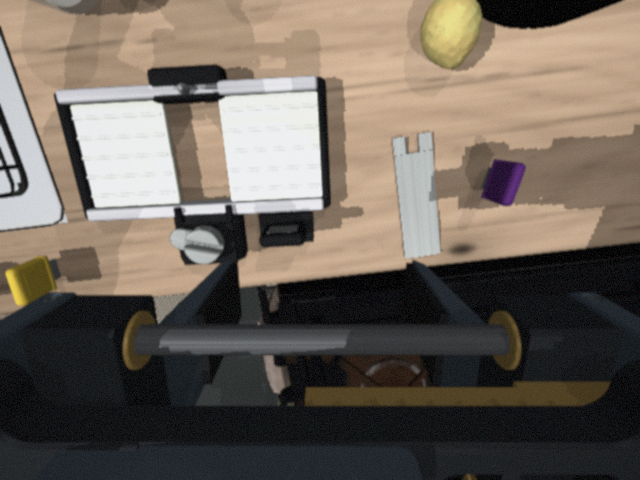

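View pics/w2a.png

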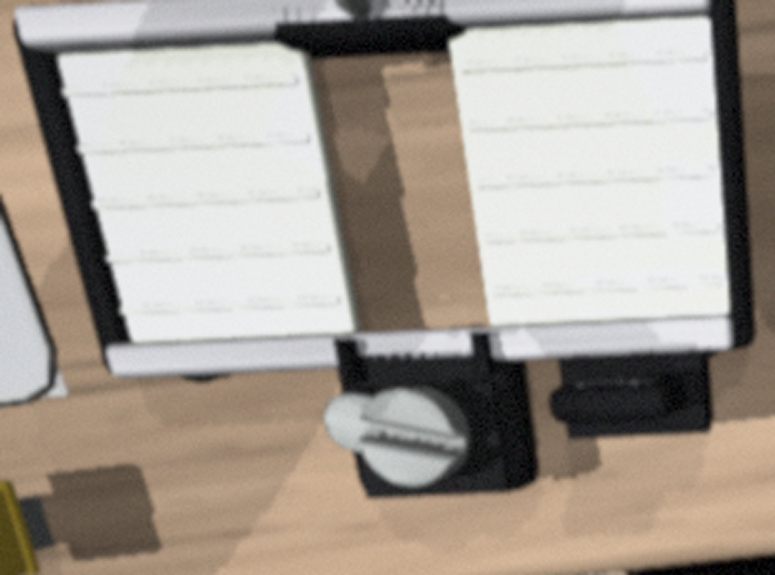

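View pics/w3a.png

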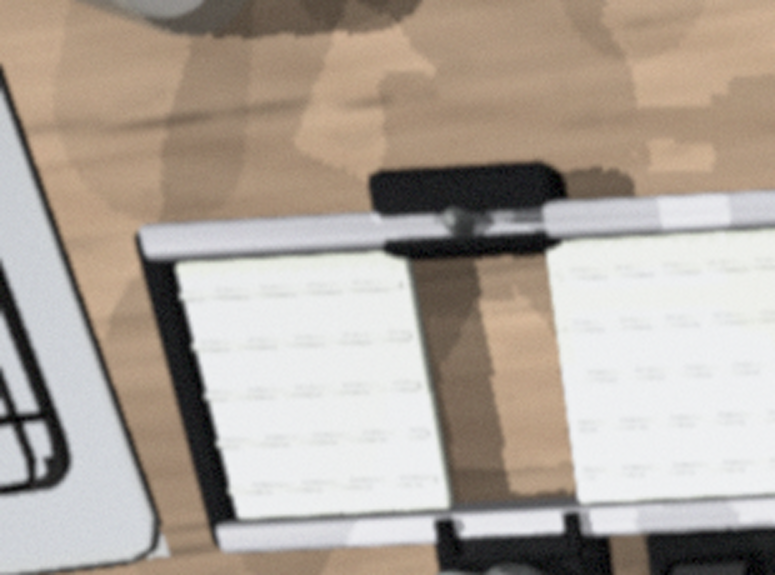

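```bash
cat >> h.py <<'E'
def towz(fn,pts,z):
    return np.array([onz(fn,float(p[0]),float(p[1]),z) for p in pts])
E
python3 - <<'E'
from h import *
for n,roi in(("w1",(225,0,310,165)),("w2",(355,45,430,210)),("w3",(385,125,450,268))):
    im,_,_=load(n); hsv=cv2.cvtColor(im,cv2.COLOR_BGR2HSV)
    x0,y0,x1,y1=roi; m=np.zeros(im.shape[:2],np.uint8)
    sub=im.astype(int); mask=((sub[:,:,2]-sub[:,:,0]<18)&(sub[:,:,1]>90)).astype(np.uint8)
    m[y0:y1,x0:x1]=mask[y0:y1,x0:x1]
    cs,_=cv2.findContours(m,cv2.RETR_EXTERNAL,cv2.CHAIN_APPROX_NONE); c=max(cs,key=cv2.contourArea).reshape(-1,2)
    print(n,cv2.boundingRect(c),c[:,1].min())
    for z in(.005,):
        w=towz(n,c,z)[:,:2]
        r=cv2.minAreaRect((w*1000).astype(np.float32)); print(z,r,cv2.boxPoints(r).round(1).tolist())
    v=im.copy(); cv2.drawContours(v,[c.reshape(-1,1,2)],-1,(0,0,255),1); cv2.imwrite("pics/%sb.png"%n,cv2.resize(v[y0:y1,x0:x1],None,fx=3.4,fy=3.4,interpolation=cv2.INTER_NEAREST))
# tables
for n in("w2","w3"):
    im,_,_=load(n); g=im.min(axis=2); g=cv2.GaussianBlur(g,(3,3),0)
    m=(g>200).astype(np.uint8); m=cv2.morphologyEx(m,cv2.MORPH_CLOSE,np.ones((5,5)));m=cv2.morphologyEx(m,cv2.MORPH_OPEN,np.ones((9,9)))
    cs,_=cv2.findContours(m,cv2.RETR_EXTERNAL,cv2.CHAIN_APPROX_NONE)
    for c in cs:
        if cv2.contourArea(c)>4000:
            bx=cv2.boundingRect(c)
            for z in(.026,.030):
                r=cv2.minAreaRect((towz(n,c.reshape(-1,2),z)[:,:2]*1000).astype(np.float32)); print(n,bx,z,np.round(r[0],1),np.round(r[1],1),round(r[2],2))
E
```

```text
w1 (230, 3, 69, 153) 3
0.005 ((492.533447265625, -397.9891357421875), (150.22923278808594, 45.05704116821289), 2.733654260635376) [[416.3999938964844, -379.1000061035156], [418.6000061035156, -424.1000061035156], [568.5999755859375, -416.8999938964844], [566.5, -371.8999938964844]]
w2 (367, 58, 53, 141) 58
0.005 ((492.3590087890625, -397.410400390625), (149.98902893066406, 45.73335647583008), 2.793823003768921) [[416.29998779296875, -378.20001220703125], [418.6000061035156, -423.8999938964844], [568.4000244140625, -416.6000061035156], [566.0999755859375, -370.8999938964844]]
w3 (392, 132, 49, 126) 132
0.005 ((492.43017578125, -397.24493408203125), (150.19522094726562, 46.03748321533203), 2.666703701019287) [[416.29998779296875, -377.70001220703125], [418.5, -423.70001220703125], [568.5, -416.70001220703125], [566.4000244140625, -370.79998779296875]]
w2 (26, 19, 113, 129) 0.026 [577.7 -73.5] [ 98.6 121.3] 85.2
w2 (26, 19, 113, 129) 0.03 [576.9 -76. ] [ 97.5 120.1] 85.2
w2 (182, 8, 109, 134) 0.026 [ 566.5 -234.6] [103.7 123.7] 85.85
w2 (182, 8, 109, 134) 0.03 [ 565.8 -235.4] [102.6 122.5] 85.85
w3 (73, 102, 105, 116) 0.026 [576.5 -73.9] [ 97.8 124.7] 85.85
w3 (73, 102, 105, 116) 0.03 [576.5 -76.2] [ 96.8 123.4] 85.85
w3 (220, 78, 101, 135) 0.026 [ 572.5 -235.2] [103.8 140.1] 85.85
w3 (220, 78, 101, 135) 0.03 [ 572.5 -235.8] [102.7 138.6] 85.85
```

Blade centre (0.4924, −0.3975), yaw ≈ +2.7°, size 150×45.5 matches, and three views agree. Now the slicer's features.

```bash
python3 - <<'E'
from h import *
def crop(n,x0,y0,x1,y1,k,out):
    im,_,_=load(n); v=cv2.resize(im[y0:y1,x0:x1],None,fx=k,fy=k,interpolation=cv2.INTER_CUBIC)
    for x in range((x0+9)//10*10,x1,10):
        cv2.line(v,((x-x0)*k,0),((x-x0)*k,6),(0,0,255),1); cv2.putText(v,str(x),((x-x0)*k,16),0,.35,(0,0,255),1)
    for y in range((y0+9)//10*10,y1,10):
        cv2.line(v,(0,(y-y0)*k),(6,(y-y0)*k),(0,0,255),1); cv2.putText(v,str(y),(8,(y-y0)*k),0,.35,(0,0,255),1)
    return v
a=crop("w2",120,130,300,200,4,""); b=crop("w3",160,195,340,265,4,"")
cv2.imwrite("pics/c1.png",np.vstack([a,b]))
a=crop("w3",50,60,230,125,4,""); b=crop("w2",0,0,180,60,4,"")
cv2.imwrite("pics/c2.png",np.vstack([a,b]))
E
```

```text
(no output)
```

View pics/c1.png

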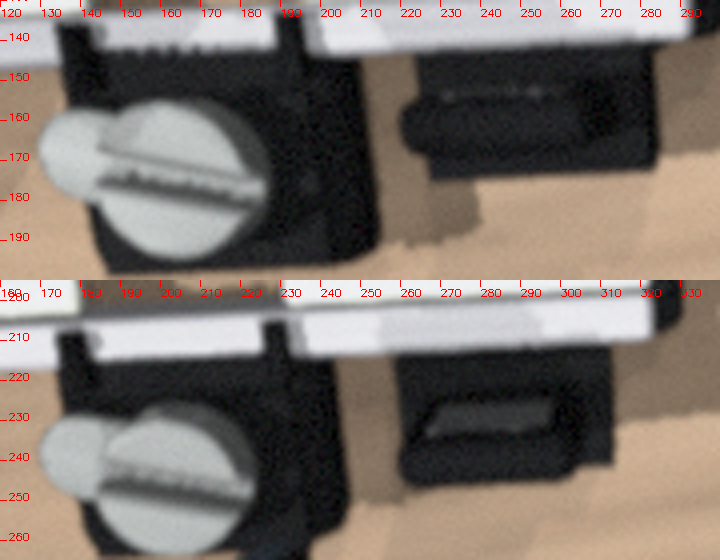

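View pics/c2.png

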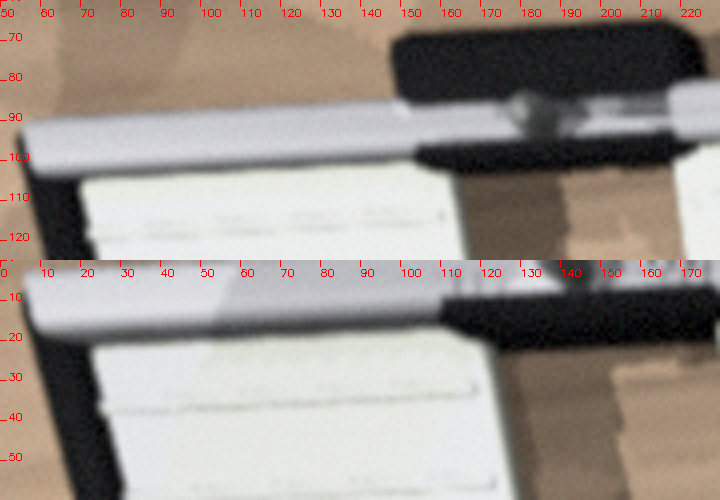

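```bash
python3 - <<'E'
from h import *
np.set_printoptions(precision=4,suppress=True)
def circ(n,roi):
    im,_,_=load(n); x0,y0,x1,y1=roi; g=im[y0:y1,x0:x1].min(axis=2); m=(g>140).astype(np.uint8)
    m=cv2.morphologyEx(m,cv2.MORPH_CLOSE,np.ones((7,7)))
    cs,_=cv2.findContours(m,cv2.RETR_EXTERNAL,cv2.CHAIN_APPROX_NONE); c=max(cs,key=cv2.contourArea).reshape(-1,2)+[x0,y0]; return c
for n,roi in(("w2",(125,151,192,198)),("w3",(165,226,230,266))):
    c=circ(n,roi); w=towz(n,c,.061)[:,:2]*1000
    print(n,c.min(0),c.max(0))
    h=w[np.argsort(w[:,1])]
    # far from tongue part: fit circle R=20 to points with y < mid
    from scipy.optimize import least_squares
    sel=w
    for it in range(12):
        r=least_squares(lambda p:np.hypot(sel[:,0]-p[0],sel[:,1]-p[1])-20,sel.mean(0) if it==0 else r.x,loss="soft_l1",f_scale=.7)
        e=np.hypot(w[:,0]-r.x[0],w[:,1]-r.x[1])-20; sel=w[abs(e)<2]
    print("lock",r.x,len(sel),len(w))
print("rail far-left outer",tri(("w2",4,5),("w3",53.5,91.5)))
print("near rail left outer low",tri(("w2",43.5,149),("w3",87,219.5)))
print("near rail right",tri(("w2",298,138),("w3",329,207)))
print("pin", tri(("w3",184,84),("w2",146,1)), onz("w3",184,86,.045))
print("throat cnr lo-left far", tri(("w2",120,21),("w3",163.5,104)))
E
```

```text
w2 [125 156] [184 197]
lock [ 481.8956 -133.402 ] 47 185
w3 [165 230] [221 265]
lock [ 479.5859 -136.0458] 40 231
rail far-left outer (array([ 0.6566, -0.0212,  0.0316]), [2.256823253941179e-05, 2.2568232539484597e-05])
near rail left outer low (array([ 0.5207, -0.0129,  0.0333]), [3.136486853087525e-05, 3.1364868530838036e-05])
near rail right (array([ 0.4997, -0.2894,  0.0284]), [0.0007497283027679369, 0.0007497283027678166])
pin (array([ 0.6504, -0.1513,  0.0129]), [0.0008357975706672236, 0.0008357975706673428]) [ 0.6427 -0.1614  0.045 ]
throat cnr lo-left far (array([ 0.631 , -0.1291,  0.0284]), [0.0007393120529678478, 0.0007393120529678679])
```

>>> {"fn": "servo_tool", "kwargs": {"deltas": [{"claw":0.091,"delta_pos":[-0.01,-0.035,0.01],"turn":-1},{"claw":0.091,"delta_pos":[-0.02,-0.07,0.02],"turn":-2},{"claw":0.091,"delta_pos":[-0.025,-0.105,0.03],"turn":-2},{"claw":0.091,"delta_pos":[-0.025,-0.12,0.035],"turn":-2},{"claw":0.091,"delta_pos":[-0.025,-0.12,0.035],"turn":-2}]}}

```text
clock: 1.97
tcp_pos: [0.4856, -0.1566, 0.2111]
tcp_rot: [0.999, -0.043, -0.001, -0.001]
force: [-0.1, -0.9, -0.4]
grip_width: 0.0909
```

```bash
python3 - <<'E'
from h import *
grab("wrist","w4"); s=manip.sense(); print(s["tcp_pos"],s["joint_positions"],s["tcp_rot"],abs(s["qvel"]).max())
im,_,_=load("w4"); cv2.imwrite("pics/w4a.png",cv2.resize(im[0:290,150:550],None,fx=2,fy=2,interpolation=cv2.INTER_CUBIC))
E
```

```text
[ 0.48649952 -0.15842224  0.21192462] [-3.36732248e-01  2.27577226e-01  1.72104614e+00 -9.30389843e-04
  1.19386009e+00  1.32188720e+00] [ 9.99043360e-01 -4.37261872e-02 -5.51270653e-04  2.85486048e-04] 0.04430419610338475
```

View pics/w4a.png

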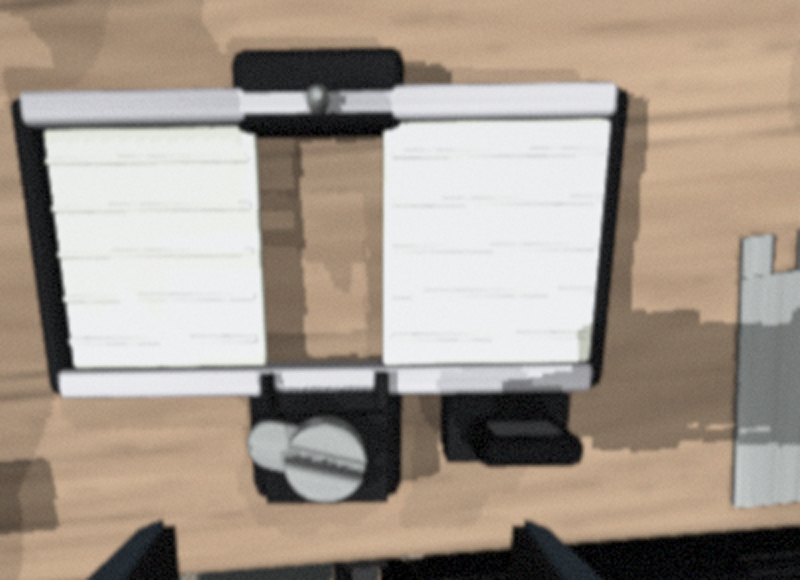

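```bash
python3 - <<'E'
from h import *
def crop(n,x0,y0,x1,y1,k):
    im,_,_=load(n); v=cv2.resize(im[y0:y1,x0:x1],None,fx=k,fy=k,interpolation=cv2.INTER_CUBIC)
    for x in range((x0+9)//10*10,x1,10):
        cv2.line(v,((x-x0)*k,0),((x-x0)*k,6),(0,0,255),1); cv2.putText(v,str(x),((x-x0)*k,16),0,.35,(0,0,255),1)
    for y in range((y0+9)//10*10,y1,10):
        cv2.line(v,(0,(y-y0)*k),(6,(y-y0)*k),(0,0,255),1); cv2.putText(v,str(y),(8,(y-y0)*k),0,.35,(0,0,255),1)
    return v
a=crop("w4",265,180,365,255,8);cv2.imwrite("pics/c3.png",a)
b=crop("w4",255,20,355,75,8);cv2.imwrite("pics/c4.png",b)
b=crop("w4",365,180,465,240,8);cv2.imwrite("pics/c5.png",b)
E
```

```text
(no output)
```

View pics/c3.png

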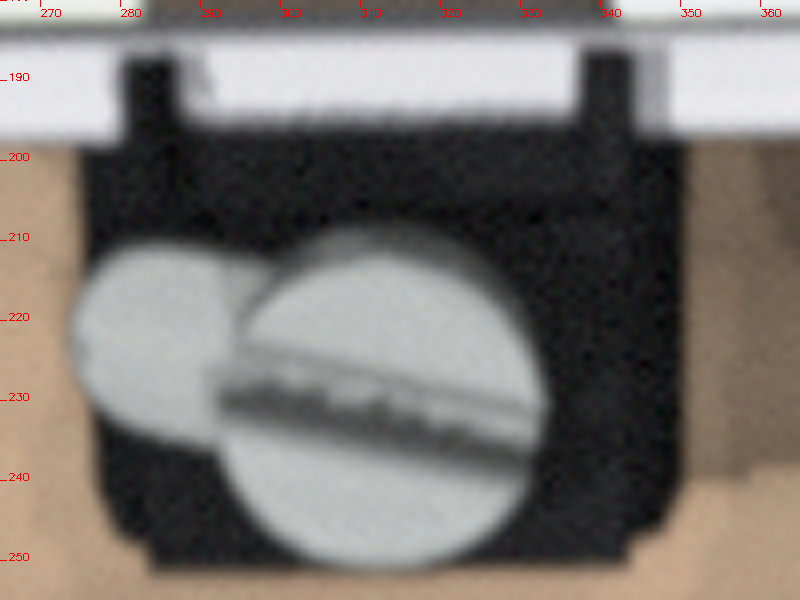

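View pics/c4.png

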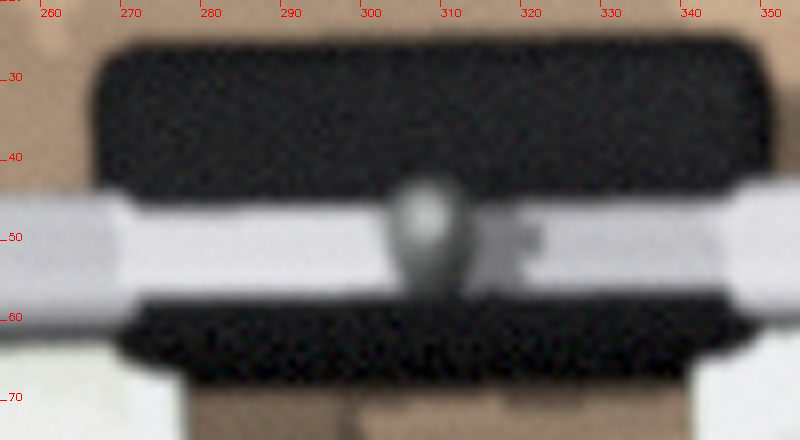

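View pics/c5.png

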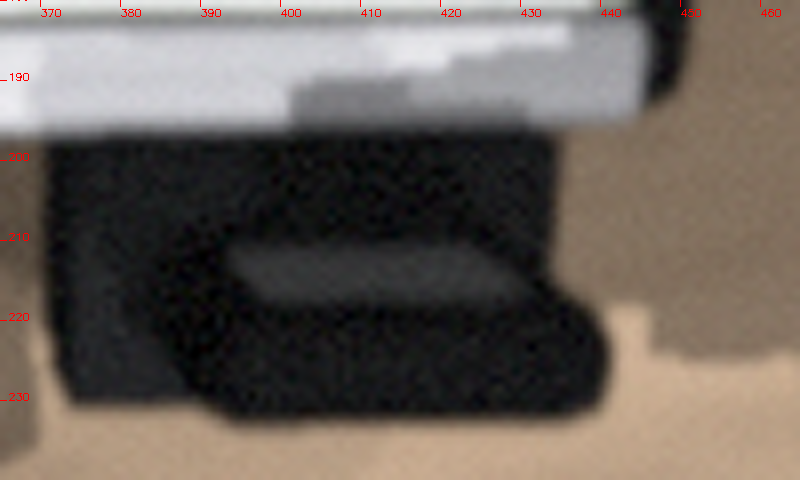

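```bash
python3 - <<'E'
from h import *
np.set_printoptions(precision=4,suppress=True)
print("lock tri",tri(("w4",312.5,231.5),("w2",164,175),("w3",202.3,246.3)))
for o in(("w4",312.5,231.5),("w2",164,175),("w3",202.3,246.3)): print(o[0],onz(*o,.061))
print("pin top",onz("w4",307,46.5,.050),"foot-ish",onz("w4",307.3,57,.036))
print("cheek mid",onz("w4",286.3,190,.043),onz("w4",336.5,190,.043))
L=onz("w4",312.5,231.5,.061);P=onz("w4",307,46.5,.050)
d=(P-L)[:2];print(np.linalg.norm(d),np.degrees(np.arctan2(d[1],d[0])))
# rails ends
for nm,u,v in(("farL",161,47.5),("farR",458.5,42),("nearL",180,197.5),("nearR",446,194)): print(nm,onz("w4",u,v,.041),onz("w4",u,v,.036))
# slot direction at z .061
for (u1,v1,u2,v2) in((294,222.5,332,231.5),(292,233.5,331,240)):
    a=onz("w4",u1,v1,.061);b=onz("w4",u2,v2,.061);dd=a-b;print("slot",np.degrees(np.arctan2(dd[1],dd[0])),(a+b)/2)
# key grip top in w4,w2,w3
E
```

```text
lock tri (array([ 0.4791, -0.1469,  0.0568]), [0.0003442453174518025, 0.00038814176560585757, 0.00040886802358366866])
w4 [ 0.48   -0.1472  0.061 ]
w2 [ 0.4795 -0.1494  0.061 ]
w3 [ 0.4805 -0.1483  0.061 ]
pin top [ 0.6414 -0.1576  0.05  ] foot-ish [ 0.6362 -0.1567  0.036 ]
cheek mid [ 0.5194 -0.1245  0.043 ] [ 0.5151 -0.1738  0.043 ]
0.16177063377272707 -3.692647121271821
farL [ 0.654 -0.029  0.041] [ 0.6553 -0.0269  0.036 ]
farR [ 0.6352 -0.2901  0.041 ] [ 0.6363 -0.292   0.036 ]
nearL [ 0.5209 -0.0177  0.041 ] [ 0.5202 -0.0155  0.036 ]
nearR [ 0.5013 -0.2818  0.041 ] [ 0.5003 -0.2836  0.036 ]
slot 71.20029722893764 [ 0.4844 -0.1481  0.061 ]
slot 75.11760256230966 [ 0.4748 -0.1457  0.061 ]
```

>>> {"fn": "servo_tool", "kwargs": {"deltas": [{"claw":0.07,"delta_pos":[0.005,0.04,0.0],"turn":-2},{"claw":0.07,"delta_pos":[0.01,0.08,0.0],"turn":-4},{"claw":0.07,"delta_pos":[0.015,0.12,0.0],"turn":-6},{"claw":0.07,"delta_pos":[0.02,0.16,0.0],"turn":-7.7},{"claw":0.07,"delta_pos":[0.0267,0.2,0.01],"turn":-7.7}]}}

```text
clock: 2.43
tcp_pos: [0.4962, -0.365, 0.2047]
tcp_rot: [1.0, 0.022, 0.002, 0.002]
force: [0.6, 0.2, 0.1]
grip_width: 0.0703
```

>>> {"fn": "servo_tool", "kwargs": {"deltas": [{"claw":0.07,"delta_pos":[0.005,0.035,0.02],"turn":0},{"claw":0.07,"delta_pos":[0.005,0.037,0.06],"turn":0},{"claw":0.07,"delta_pos":[0.005,0.037,0.09],"turn":0},{"claw":0.07,"delta_pos":[0.005,0.037,0.09],"turn":0}]}}

```text
clock: 2.77
tcp_pos: [0.4985, -0.397, 0.1055]
tcp_rot: [1.0, 0.021, -0.005, -0.004]
force: [-0.9, 1.3, -0.7]
grip_width: 0.0703
```

```bash
python3 - <<'E'
from h import *
from scipy.spatial.transform import Rotation as R
grab("wrist","w5"); s=manip.sense(); print(s["tcp_pos"],R.from_quat(s["tcp_rot"]).as_matrix().round(4).tolist())
print("purple",onz("w3",505,162,.06),onz("w3",500,205,.06),onz("w3",487,190,.03))
E
```

```text
[ 0.50047709 -0.39758291  0.10908986] [[0.999, 0.0432, -0.006], [0.0432, -0.9991, 0.004], [-0.0058, -0.0043, -1.0]]
purple [ 0.53065767 -0.47267906  0.06      ] [ 0.48652785 -0.4689366   0.06      ] [ 0.49772128 -0.46918055  0.03      ]
```

View pics/w5.png

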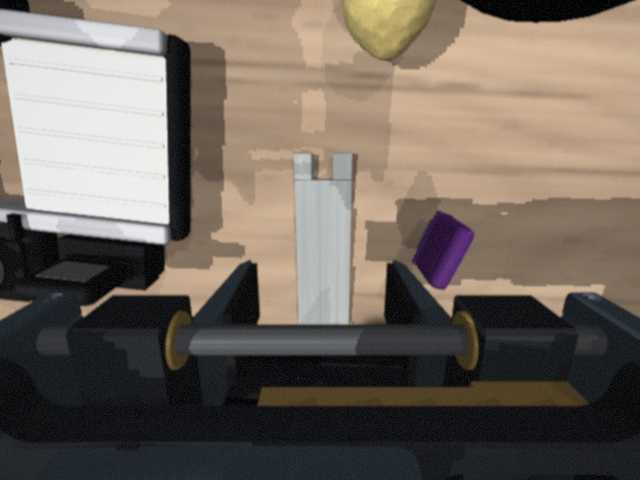

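```bash
python3 - <<'E'
from h import *
im,_,_=load("w5"); s=im.astype(int)
for v in(200,230,260,290,315):
    r=s[v]; m=np.where((r[285:365,2]-r[285:365,0]<18)&(r[285:365,1]>90))[0]+285
    print(v,m.min(),m.max(),onz("w5",m.min()-.5,v,.006)[:2],onz("w5",m.max()+.5,v,.0045)[:2], onz("w5",(m.min()+m.max())/2,v,.005)[:2])
print(onz("w5",324,153,.006))
st=manip.sense();print(st["tcp_pos"],st["tcp_rot"])
E
```

```text
200 295 351 [ 0.53060093 -0.37369242] [ 0.53225044 -0.41856153] [ 0.5313751 -0.3960803]
230 296 350 [ 0.50609396 -0.37493413] [ 0.50762231 -0.41942636] [ 0.50678405 -0.39713485]
260 297 349 [ 0.48019854 -0.37624619] [ 0.48159819 -0.42034021] [ 0.48079944 -0.39824915]
290 298 349 [ 0.45279323 -0.37763476] [ 0.45409521 -0.4221644 ] [ 0.453319   -0.39985677]
315 299 348 [ 0.42871125 -0.37900126] [ 0.42988025 -0.42288948] [ 0.42914743 -0.40090401]
[ 0.56744477 -0.39529253  0.006     ]
[ 0.50047709 -0.39758291  0.10908986] [ 0.9997602   0.02160044 -0.00295037 -0.00206191]
```

>>> {"fn": "servo_tool", "kwargs": {"deltas": [{"claw":0.06,"delta_pos":[-0.006,0.0,0.03],"turn":0},{"claw":0.06,"delta_pos":[-0.006,0.0,0.06],"turn":0},{"claw":0.06,"delta_pos":[-0.006,0.0,0.075],"turn":0},{"claw":0.06,"delta_pos":[-0.006,0.0,0.075],"turn":0}]}}

```text
clock: 3.15
tcp_pos: [0.4965, -0.3972, 0.0364]
tcp_rot: [1.0, 0.023, -0.001, -0.001]
force: [-0.8, -0.2, 0.3]
grip_width: 0.0603
```

```bash
python3 - <<'E'
from h import *
s=manip.sense(); print(s["tcp_pos"],s["tcp_rot"],s["grip_width"])
grab("wrist","w6")
E
```

```text
[ 0.49646403 -0.39717628  0.03636189] [ 9.99739619e-01  2.27845481e-02 -1.08105936e-03 -6.24872496e-04] 0.060277542689619705
```

View pics/w6.png

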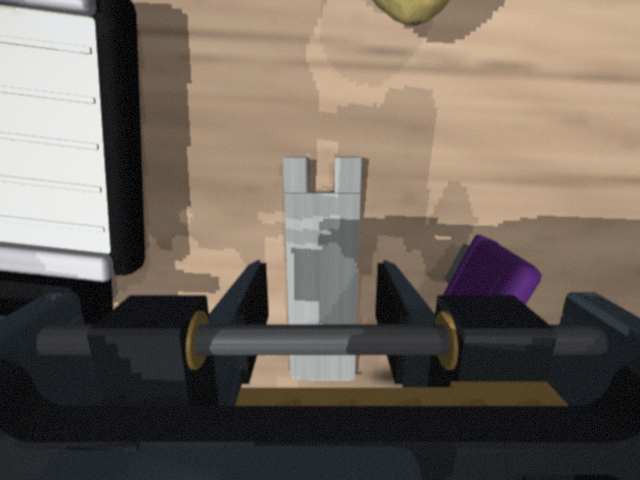

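The fingers straddle the blade evenly (edges 287–360, fingers 265/378), clear of the purple key. Down and close.

>>> {"fn": "servo_tool", "kwargs": {"deltas": [{"claw":0.06,"delta_pos":[-0.004,0.0,0.015],"turn":0},{"claw":0.06,"delta_pos":[-0.004,0.0,0.0265],"turn":0},{"claw":0.06,"delta_pos":[-0.004,0.0,0.0265],"turn":0}]}}

```text
clock: 3.45
tcp_pos: [0.4935, -0.3974, 0.0108]
tcp_rot: [1.0, 0.023, -0.0, 0.0]
force: [0.2, 1.0, -0.3]
grip_width: 0.0601
```

>>> {"fn": "servo_tool", "kwargs": {"deltas": [{"claw":0.03,"delta_pos":[0,0,0],"turn":0},{"claw":0.03,"delta_pos":[0,0,0],"turn":0},{"claw":0.03,"delta_pos":[0,0,0],"turn":0},{"claw":0.03,"delta_pos":[0,0,0],"turn":0},{"claw":0.03,"delta_pos":[0,0,0],"turn":0}]}}

```text
clock: 3.87
tcp_pos: [0.4944, -0.3979, 0.0117]
tcp_rot: [1.0, 0.023, 0.001, 0.001]
force: [0.2, 0.2, 4.4]
grip_width: 0.043
```

Force of 4.4 N upwards and a TCP at 11.7 mm suggest the pad caught the bevel; I'll open, go lower and regrip.

>>> {"fn": "servo_tool", "kwargs": {"deltas": [{"claw":0.055,"delta_pos":[0,0,0],"turn":0},{"claw":0.055,"delta_pos":[0,0,0],"turn":0},{"claw":0.055,"delta_pos":[-0.001,0,0.0015],"turn":0},{"claw":0.055,"delta_pos":[-0.001,0,0.0015],"turn":0}]}}

```text
clock: 4.2
tcp_pos: [0.4921, -0.3969, 0.0084]
tcp_rot: [1.0, 0.023, -0.0, -0.0]
force: [-0.4, 0.4, 0.2]
grip_width: 0.055
```

```bash
python3 - <<'E'
from h import *
s=manip.sense(); print(s["tcp_pos"],s["tcp_rot"],s["grip_width"],s["force"],s["joint_positions"])
grab("wrist","w7")
s=manip.sense(); print(s["tcp_pos"],s["tcp_rot"],s["grip_width"],s["force"])
E
```

```text
[ 0.49212774 -0.39694467  0.00839997] [ 9.99736808e-01  2.29336579e-02 -4.75440163e-04 -3.69422171e-04] 0.05500047958458589 [-0.42035659  0.39170164  0.21645097] [-6.96898254e-01  6.00355091e-01  1.68588505e+00 -9.44015193e-05
  8.56554588e-01  8.28088607e-01]
[ 0.4922331  -0.39698593  0.00849317] [ 9.99737005e-01  2.29270210e-02 -4.07617484e-04 -3.24742989e-04] 0.055410821148736994 [-0.09499854 -0.32947783  0.2623467 ]
```

View pics/w7.png

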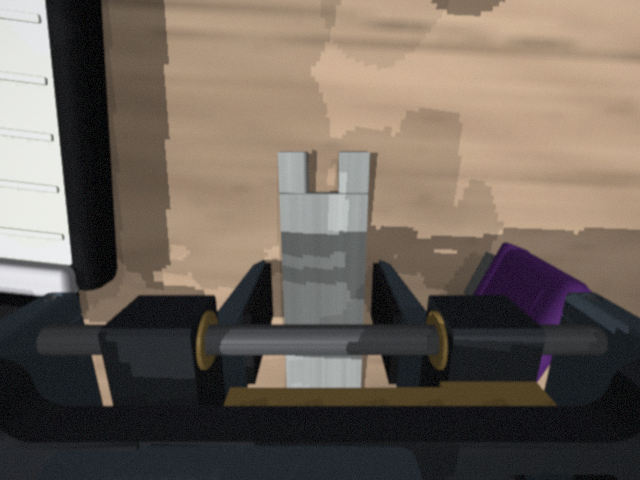

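>>> {"fn": "servo_tool", "kwargs": {"deltas": [{"claw":0.03,"delta_pos":[0,0,0],"turn":0},{"claw":0.03,"delta_pos":[0,0,0],"turn":0},{"claw":0.03,"delta_pos":[0,0,0],"turn":0},{"claw":0.03,"delta_pos":[0,0,0],"turn":0}]}}

```text
clock: 4.58
tcp_pos: [0.4925, -0.3973, 0.0088]
tcp_rot: [1.0, 0.023, -0.0, -0.0]
force: [-0.3, -0.8, -1.0]
grip_width: 0.0431
```

```bash
python3 - <<'E'
from h import *
s=manip.sense(); print(s["tcp_pos"],s["tcp_rot"],s["grip_width"],s["force"])
E
```

```text
[ 0.49251543 -0.39726039  0.00877856] [ 9.99736973e-01  2.29339884e-02 -1.27252418e-04 -3.14298539e-05] 0.043089017879507606 [-0.30875575 -0.79078133 -0.97064772]
```

>>> {"fn": "servo_tool", "kwargs": {"deltas": [{"claw":0.03,"delta_pos":[0,0,-0.01],"turn":0},{"claw":0.03,"delta_pos":[0,0,-0.04],"turn":0},{"claw":0.03,"delta_pos":[0,0,-0.08],"turn":0},{"claw":0.03,"delta_pos":[0,0,-0.12],"turn":0},{"claw":0.03,"delta_pos":[0.01,-0.02,-0.145],"turn":0}]}}

```text
clock: 5.0
tcp_pos: [0.5019, -0.3805, 0.159]
tcp_rot: [1.0, 0.021, 0.002, 0.003]
force: [-0.1, -0.4, -1.0]
grip_width: 0.0434
```

>>> {"fn": "servo_tool", "kwargs": {"deltas": [{"claw":0.03,"delta_pos":[0.02,-0.03,0],"turn":1.5},{"claw":0.03,"delta_pos":[0.035,-0.065,0],"turn":3},{"claw":0.03,"delta_pos":[0.05,-0.1,0],"turn":4.5},{"claw":0.03,"delta_pos":[0.065,-0.135,0],"turn":6},{"claw":0.03,"delta_pos":[0.075,-0.165,0],"turn":6.7}]}}

```text
clock: 5.42
tcp_pos: [0.5697, -0.2061, 0.1547]
tcp_rot: [0.999, -0.036, 0.0, -0.0]
force: [0.1, -0.5, -2.5]
grip_width: 0.0436
```

```bash
python3 - <<'E'
from h import *
grab("wrist","w8")
s=manip.sense(); print(s["tcp_pos"],s["tcp_rot"],s["grip_width"],s["force"])
E
```

```text
[ 0.57079608 -0.20067889  0.15464442] [ 9.99403261e-01 -3.44296595e-02  5.85097209e-04 -2.71636243e-03] 0.04332924203543904 [-0.10464509  5.27317914 -2.45892764]
```

View pics/w8.png

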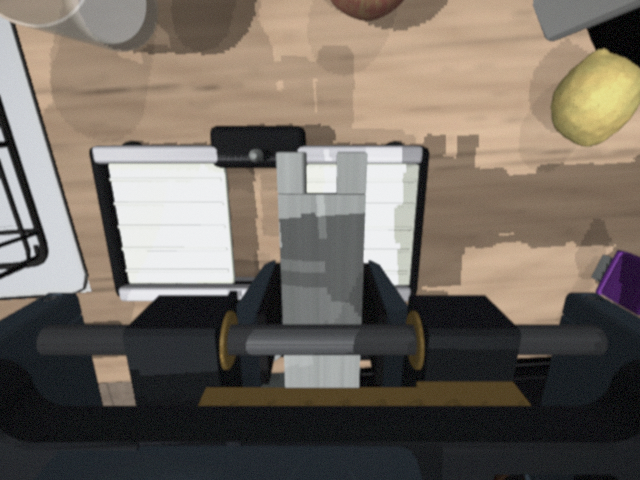

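>>> {"fn": "servo_tool", "kwargs": {"deltas": [{"claw":0.03,"delta_pos":[0.004,-0.025,0.0],"turn":0.2},{"claw":0.03,"delta_pos":[0.004,-0.047,0.02],"turn":0.2},{"claw":0.03,"delta_pos":[0.004,-0.047,0.05],"turn":0.2},{"claw":0.03,"delta_pos":[0.004,-0.047,0.075],"turn":0.2},{"claw":0.03,"delta_pos":[0.004,-0.047,0.075],"turn":0.2}]}}

```text
clock: 5.88
tcp_pos: [0.5726, -0.1605, 0.0747]
tcp_rot: [0.999, -0.037, -0.005, -0.001]
force: [-0.7, 0.0, -2.0]
grip_width: 0.0431
```

```bash
python3 - <<'E'
from h import *
grab("wrist","w9");grab("side","s9");grab("scene","sc9")
s=manip.sense(); print(s["tcp_pos"],s["tcp_rot"],s["grip_width"],s["force"])
im,_,_=load("sc9"); a=cv2.resize(im[190:310,280:430],None,fx=4,fy=4,interpolation=cv2.INTER_CUBIC);cv2.imwrite("pics/sc9a.png",a)
E
```

```text
[ 0.57718121 -0.1625248   0.08028717] [ 9.99298106e-01 -3.74486468e-02  9.06550999e-04  2.68378761e-04] 0.04345164660479102 [ 0.55869512  0.34097688 -1.71367982]
```

View pics/w9.png

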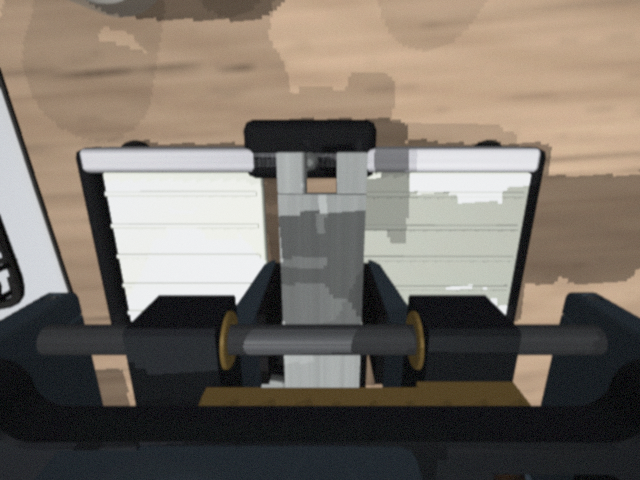

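View pics/sc9a.png

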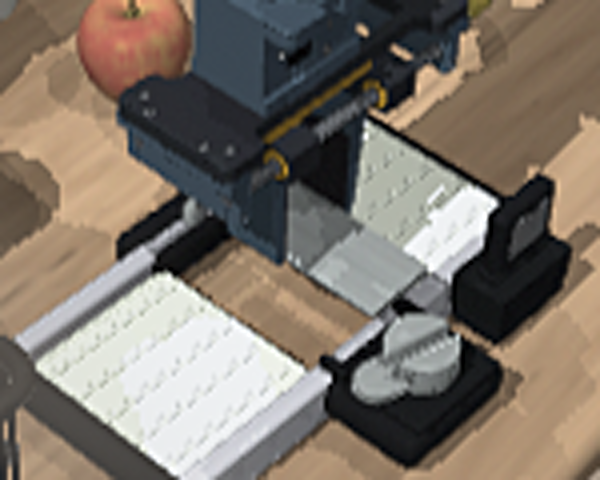

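```bash
python3 - <<'E'
from h import *
im,_,_=load("w9"); v=cv2.resize(im[110:210,230:400],None,fx=4.6,fy=4.6,interpolation=cv2.INTER_CUBIC)
cv2.imwrite("pics/w9a.png",v)
print(onz("w9",312,160,.05)); z=.0803-.0085+.006
for p in((277,152),(305,152),(336,152),(366,152),(305,193),(336,193)): print(p,onz("w9",*p,z))
E
```

```text
[ 0.64230541 -0.16045698  0.05      ]
(277, 152) [ 0.64910868 -0.14580606  0.0778    ]
(305, 152) [ 0.64816071 -0.15856886  0.0778    ]
(336, 152) [ 0.64711168 -0.17269205  0.0778    ]
(366, 152) [ 0.64609702 -0.1863526   0.0778    ]
(305, 193) [ 0.62938266 -0.15689528  0.0778    ]
(336, 193) [ 0.62830052 -0.17153355  0.0778    ]
```

View pics/w9a.png

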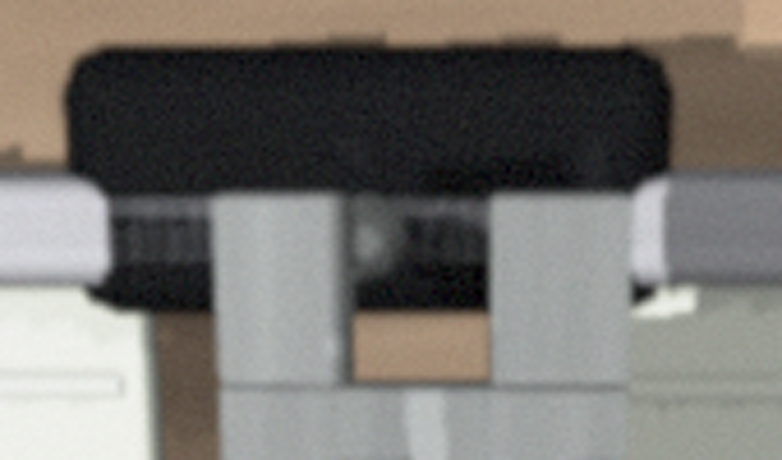

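```bash
python3 - <<'E'
from h import *
for n,z,uv in(("w5",.006,(324,153)),("w6",.006,(322,157)),("w7",.006,(323,152))):
    o,d=ray(n,*uv); print(n,onz(n,*uv,z),o)
o,d=ray("w9",321,152);print(onz("w9",321,152,.0778),o)
print(onz("w7",288,388,.006),onz("w7",365,388,.006),onz("w9",287,388,.0778),onz("w9",359,388,.0778))
E
```

```text
w5 [ 0.56744477 -0.39529253  0.006     ] [ 0.58218943 -0.39506781  0.26682266]
w6 [ 0.5672862  -0.39433701  0.006     ] [ 0.5787644  -0.39395471  0.19837562]
w7 [ 0.56697529 -0.39439305  0.006     ] [ 0.5742532  -0.39360678  0.17051551]
[ 0.64761921 -0.16585918  0.0778    ] [ 0.65606935 -0.16719024  0.23598465]
[ 0.43086377 -0.38000337  0.006     ] [ 0.43297248 -0.42544079  0.006     ] [ 0.51814481 -0.13662666  0.0778    ] [ 0.51519028 -0.17775802  0.0778    ]
```

>>> {"fn": "servo_tool", "kwargs": {"deltas": [{"claw":0.03,"delta_pos":[0.001,-0.008,0.005],"turn":-0.2},{"claw":0.03,"delta_pos":[0.001,-0.008,0.012],"turn":-0.2},{"claw":0.03,"delta_pos":[0.001,-0.008,0.012],"turn":-0.2},{"claw":0.03,"delta_pos":[0.001,-0.008,0.012],"turn":-0.2},{"claw":0.03,"delta_pos":[0.001,-0.008,0.012],"turn":-0.2}]}}

```text
clock: 6.45
tcp_pos: [0.5781, -0.1542, 0.0673]
tcp_rot: [0.999, -0.036, 0.0, 0.0]
force: [1.3, -0.4, -1.8]
grip_width: 0.0433
```

```bash
python3 - <<'E'
from h import *
s=manip.sense(); print(s["tcp_pos"],s["tcp_rot"],s["grip_width"],s["force"])
grab("wrist","w10");
s=manip.sense(); print(s["tcp_pos"],s["tcp_rot"],s["grip_width"],s["force"])
grab("scene","sc10")
im,_,_=load("w10"); v=cv2.resize(im[110:210,230:400],None,fx=4.6,fy=4.6,interpolation=cv2.INTER_CUBIC)
cv2.imwrite("pics/w10a.png",v)
im,_,_=load("sc10"); a=cv2.resize(im[190:310,280:430],None,fx=4,fy=4,interpolation=cv2.INTER_CUBIC);cv2.imwrite("pics/sc10a.png",a)
E
```

```text
[ 0.57812371 -0.15418398  0.06727465] [ 9.99368767e-01 -3.55244813e-02  2.47525092e-04  1.35085496e-04] 0.04332590379934461 [ 1.33417259 -0.38407825 -1.77702288]
[ 0.57817626 -0.15419936  0.06731654] [ 9.99367765e-01 -3.55520597e-02  3.19270078e-04  1.39978799e-04] 0.0435140760485818 [-0.60945748  0.66981538 -2.67113781]
```

View pics/w10a.png

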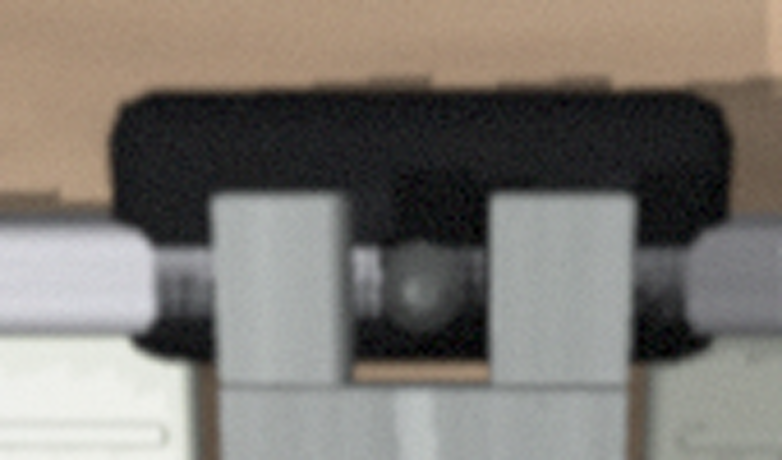

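View pics/sc10a.png

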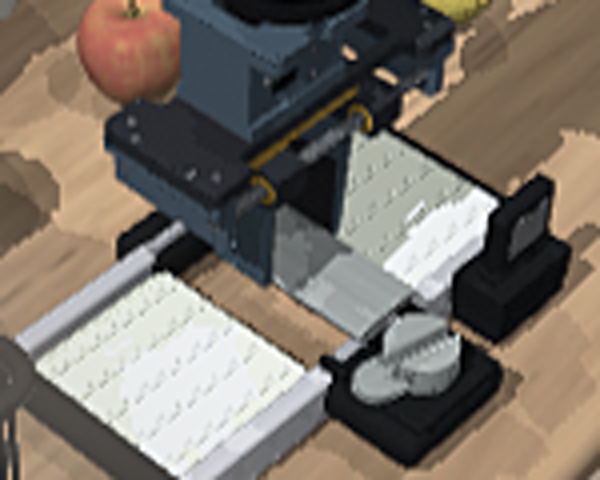

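Pin centred in the notch (422 against 419 in the crop, along-x also checks at about 8 mm from the notch bottom after parallax). Lowering.

>>> {"fn": "servo_tool", "kwargs": {"deltas": [{"claw":0.03,"delta_pos":[0,0,0.006],"turn":0},{"claw":0.03,"delta_pos":[0,0,0.012],"turn":0},{"claw":0.03,"delta_pos":[0,0,0.018],"turn":0},{"claw":0.03,"delta_pos":[0,0,0.021],"turn":0},{"claw":0.03,"delta_pos":[0,0,0.0225],"turn":0}]}}

```text
clock: 6.97
tcp_pos: [0.5773, -0.1539, 0.0447]
tcp_rot: [0.999, -0.036, -0.001, -0.0]
force: [-5.4, 1.5, 13.9]
grip_width: 0.0436
```

>>> {"fn": "servo_tool", "kwargs": {"deltas": [{"claw":0.03,"delta_pos":[0,0,0],"turn":0}]}}

```text
clock: 7.05
tcp_pos: [0.5772, -0.1539, 0.0447]
tcp_rot: [0.999, -0.036, -0.001, -0.0]
force: [-2.1, 1.4, 3.6]
grip_width: 0.0435
```

```bash
python3 - <<'E'
from h import *
s=manip.sense(); print(s["tcp_pos"],s["tcp_rot"],s["grip_width"],s["force"])
grab("wrist","w11");grab("scene","sc11");grab("side","s11")
im,_,_=load("w11"); v=cv2.resize(im[110:210,230:400],None,fx=4.6,fy=4.6,interpolation=cv2.INTER_CUBIC)
im,_,_=load("sc11"); a=cv2.resize(im[190:310,280:430],None,fx=4,fy=4,interpolation=cv2.INTER_CUBIC)
cv2.imwrite("pics/w11a.png",v);cv2.imwrite("pics/sc11a.png",a)
E
```

```text
[ 0.5772172  -0.15390565  0.04473254] [ 9.99367580e-01 -3.55474025e-02 -8.93220665e-04 -1.54732174e-04] 0.04354434809360998 [-2.11880709  1.35653085  3.63463704]
```

View pics/w11a.png

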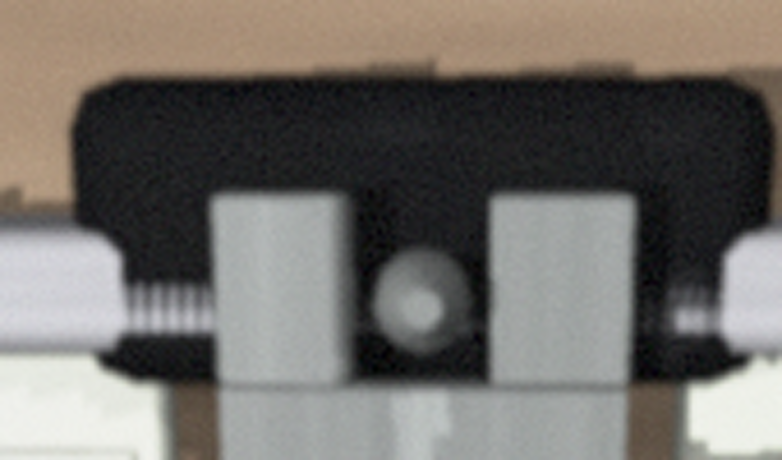

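View pics/sc11a.png

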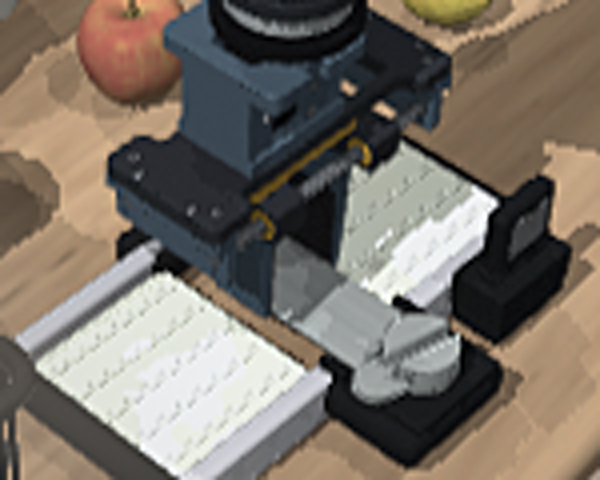

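Seated: TCP height 44.7 mm against 44.8 expected, contact force felt. Release and rise.

>>> {"fn": "servo_tool", "kwargs": {"deltas": [{"claw":0.056,"delta_pos":[0,0,0],"turn":0},{"claw":0.056,"delta_pos":[0,0,0],"turn":0},{"claw":0.056,"delta_pos":[0,0,0],"turn":0},{"claw":0.056,"delta_pos":[0,0,-0.02],"turn":0},{"claw":0.056,"delta_pos":[0,0,-0.055],"turn":0}]}}

```text
clock: 7.62
tcp_pos: [0.5754, -0.1533, 0.096]
tcp_rot: [0.999, -0.036, -0.004, -0.001]
force: [0.2, -0.8, -0.1]
grip_width: 0.0562
```

>>> {"fn": "servo_tool", "kwargs": {"deltas": [{"claw":0.056,"delta_pos":[-0.03,0.02,-0.04],"turn":-7},{"claw":0.056,"delta_pos":[-0.065,0.04,-0.08],"turn":-14},{"claw":0.056,"delta_pos":[-0.085,0.05,-0.11],"turn":-14},{"claw":0.056,"delta_pos":[-0.085,0.05,-0.11],"turn":-14},{"claw":0.056,"delta_pos":[-0.085,0.05,-0.11],"turn":-14}]}}

```text
clock: 8.03
tcp_pos: [0.4896, -0.1999, 0.2141]
tcp_rot: [0.996, 0.085, 0.004, 0.002]
force: [0.3, 0.1, 0.3]
grip_width: 0.0561
```

```bash
python3 - <<'E'
from h import *
grab("wrist","w12")
s=manip.sense(); print(s["tcp_pos"],s["tcp_rot"],s["grip_width"],s["force"],s["joint_positions"])
im,_,_=load("w12"); v=cv2.resize(im[0:300,120:520],None,fx=2,fy=2,interpolation=cv2.INTER_CUBIC)
cv2.imwrite("pics/w12a.png",v)
E
```

```text
[ 0.49010493 -0.19896536  0.21178001] [0.99632236 0.08563343 0.00258975 0.00140272] 0.05623609548291254 [-0.15389829 -0.30698398  0.140927  ] [-4.07368650e-01  2.51256916e-01  1.68899500e+00 -2.08686965e-05
  1.19545028e+00  9.91957656e-01]
```

View pics/w12a.png

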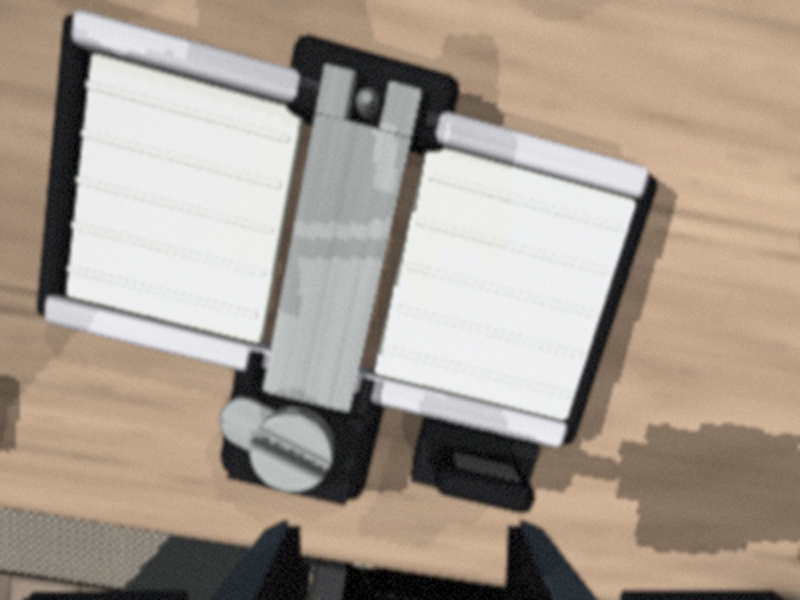

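```bash
python3 - <<'E'
from h import *
im,_,_=load("w12"); v=cv2.resize(im[165:260,220:400],None,fx=4.4,fy=4.4,interpolation=cv2.INTER_CUBIC)
cv2.imwrite("pics/w12b.png",v)
E
```

```text
(no output)
```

View pics/w12b.png

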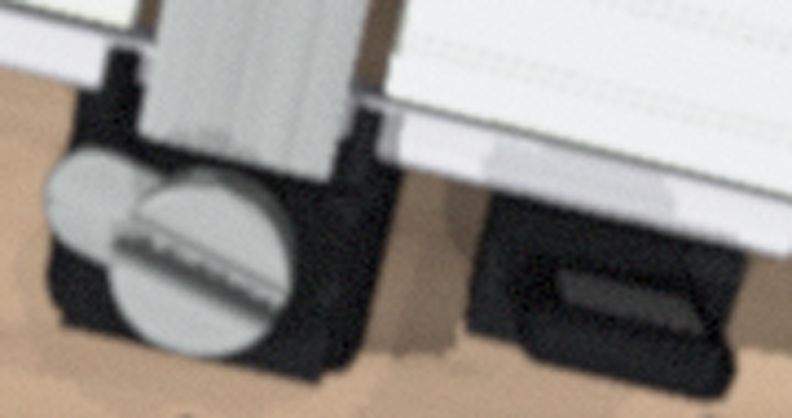

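```bash
python3 - <<'E'
from h import *
np.set_printoptions(precision=4,suppress=True)
c=np.radians(-4.1);Rm=np.array([[np.cos(c),-np.sin(c)],[np.sin(c),np.cos(c)]])
S=np.array([.5783,-.1545])
w=lambda x,y:S+Rm@np.array([x,y])/1000
print("blade end mid",(onz("w12",251.8,195.7,.042)+onz("w12",295,205.5,.042))/2,"exp",w(-75,0))
print("key exp",w(-87,-92))
f=lambda X:(Rm.T@(np.array(X[:2])-S)*1000).round(1)
# key top edge (z .092), slicer coords
for n,u,v in(("w4",400,232.5),("w4",430,232.3),("w4",440.5,225),("w12",343,246),("w12",378,255.5),("w12",387,250),("w2",220,161.5),("w3",259.5,242.5),("w3",270,246.5),("w3",295,244.5)): print(n,u,v,f(onz(n,u,v,.092)))
# sides: block edges etc
print("lock w12",f(onz("w12",265.7,224.8,.061)), "w4",f(onz("w4",312.5,231.5,.061)))
print("pin",f(onz("w12",303.8,50,.05)))
E
```

```text
blade end mid [ 0.5025 -0.1497  0.042 ] exp [ 0.5035 -0.1491]
key exp [ 0.4849 -0.24  ]
w4 400 232.5 [-91.9 -76.8]
w4 430 232.3 [ -92.1 -102.9]
w4 440.5 225 [ -85.7 -111.5]
w12 343 246 [-90.8 -73.5]
w12 378 255.5 [ -92.  -106.3]
w12 387 250 [ -85.1 -112.7]
w2 220 161.5 [-86.4 -70.6]
w3 259.5 242.5 [-87.3 -70. ]
w3 270 246.5 [-92.  -79.9]
w3 295 244.5 [ -91.2 -104.8]
lock w12 [-97.    0.2] w4 [-98.6   0.3]
pin [61.9 -0.4]
```

Blade sits between the cheeks with the pin in its notch (end mid measured (0.5025,−0.1497), expected (0.5035,−0.149)). Key centre ≈ (0.486,−0.240), consistent in four views with its top at 92 mm. Turning the gripper 76° over the key.

>>> {"fn": "servo_tool", "kwargs": {"deltas": [{"claw":0.056,"delta_pos":[-0.003,0.01,0.0],"turn":-7},{"claw":0.056,"delta_pos":[-0.006,0.02,0.0],"turn":-14},{"claw":0.056,"delta_pos":[-0.009,0.03,0.01],"turn":-21},{"claw":0.056,"delta_pos":[-0.011,0.0396,0.02],"turn":-28},{"claw":0.056,"delta_pos":[-0.011,0.0396,0.03],"turn":-35}]}}

```text
clock: 8.5
tcp_pos: [0.4862, -0.2397, 0.1772]
tcp_rot: [0.923, 0.385, -0.001, -0.0]
force: [-0.3, -0.5, 0.1]
grip_width: 0.0559
```

>>> {"fn": "servo_tool", "kwargs": {"deltas": [{"claw":0.056,"delta_pos":[0,0,0.005],"turn":-7},{"claw":0.056,"delta_pos":[0,0,0.01],"turn":-14},{"claw":0.056,"delta_pos":[0,0,0.015],"turn":-21},{"claw":0.056,"delta_pos":[0,0,0.02],"turn":-28},{"claw":0.056,"delta_pos":[0,0,0.02],"turn":-35}]}}

```text
clock: 8.92
tcp_pos: [0.4854, -0.2378, 0.1563]
tcp_rot: [0.764, 0.645, -0.001, -0.002]
force: [0.2, 0.2, 0.1]
grip_width: 0.0559
```

>>> {"fn": "servo_tool", "kwargs": {"deltas": [{"claw":0.056,"delta_pos":[0,0,0],"turn":-6.1},{"claw":0.056,"delta_pos":[0,0,0],"turn":-6.1},{"claw":0.056,"delta_pos":[0,0,0],"turn":-6.1}]}}

```text
clock: 9.17
tcp_pos: [0.4859, -0.2383, 0.158]
tcp_rot: [0.732, 0.681, -0.0, -0.001]
force: [0.1, 0.7, 0.5]
grip_width: 0.056
```

```bash
cat >> h.py <<'E'
def st():
    s=manip.sense(); from scipy.spatial.transform import Rotation as R
    m=R.from_quat(s["tcp_rot"]).as_matrix()
    print("t%.2f"%s["clock"],"tcp",s["tcp_pos"].round(4),"yaw %.2f"%np.degrees(np.arctan2(m[1,0],m[0,0])),"z",m[:,2].round(4),"grip %.4f"%s["grip_width"],"F",s["force"].round(1),"M",s["wrist_torque"].round(2))
    return s,m
def togo(x,y,yaw):
    s,m=st(); d=np.array([x,y,s["tcp_pos"][2]])-s["tcp_pos"]; t=m.T@d
    cy=np.degrees(np.arctan2(m[1,0],m[0,0])); print("move dx %.4f dy %.4f turn %.2f"%(t[0],t[1],(cy-yaw+180)%360-180))
c_=np.radians(-4.1);Rm=np.array([[np.cos(c_),-np.sin(c_)],[np.sin(c_),np.cos(c_)]]);S=np.array([.5783,-.1545])
def w(x,y): return S+Rm@np.array([x,y])/1000
def f(X): return (Rm.T@(np.array(X[:2])-S)*1000).round(1)
E
python3 - <<'E'
from h import *
grab("wrist","w13"); togo(*w(-86,-91.7),85.9)
E
```

```text
t9.22 tcp [ 0.4858 -0.2384  0.1583] yaw 85.91 z [-1.4e-03  8.0e-04 -1.0e+00] grip 0.0557 F [0.  0.2 0.7] M [-0.   -0.09  0.03]
move dx -0.0014 dy 0.0002 turn 0.01
```

View pics/w13.png

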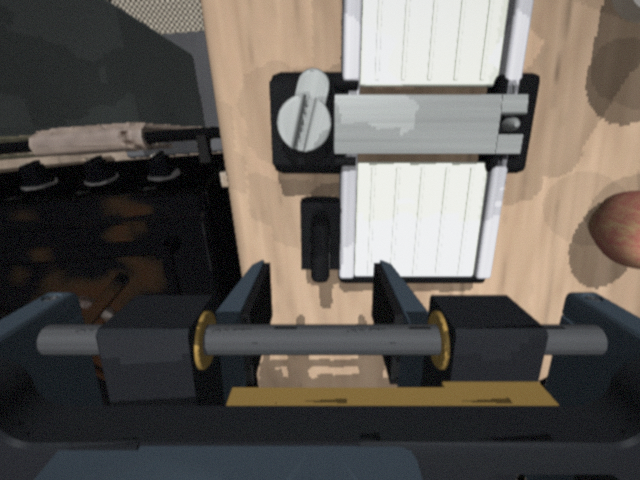

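```bash
python3 - <<'E'
from h import *
im,_,_=load("w13"); v=cv2.resize(im[60:290,260:360],None,fx=4,fy=4,interpolation=cv2.INTER_CUBIC)
v=cv2.convertScaleAbs(v,alpha=1.3,beta=20)
a,b=v[:460],v[460:]
cv2.imwrite("pics/w13a.png",np.hstack([a,b]))
E
```

```text
(no output)
```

View pics/w13a.png

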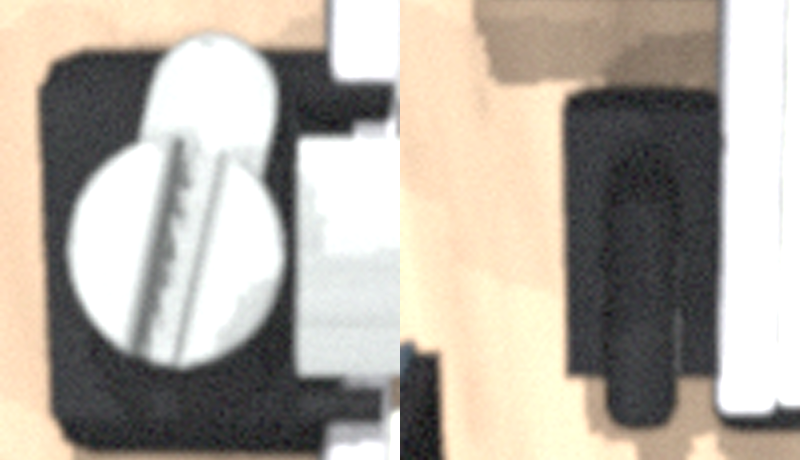

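```bash
python3 - <<'E'
from h import *
P=lambda x,y:(260+x/4,60+y/4)
print("key top ctr x", f(onz("w13",*P(240.5,760),.092)), f(onz("w13",*P(240.5,860),.092)),"end",f(onz("w13",*P(240,888),.092)))
print("lock", f(onz("w13",304.1,125,.061)),onz("w13",304.1,125,.061), f(onz("w13",304.1,125,.057)))
for a,b in(((178,140),(135,355)),((222,155),(177,365))):
    A,B=onz("w13",*P(*a),.061),onz("w13",*P(*b),.061); d=f(A)-f(B); print("slot",f(A),f(B),np.degrees(np.arctan2(d[0],d[1])))
print("tongue tip", f(onz("w13",*P(211,33),.047)))
print("tri lock",tri(("w13",304.1,125),("w4",312.5,231.5)),tri(("w13",304.1,125),("w12",265.7,224.8)))
E
```

```text
key top ctr x [-86.9 -86.7] [ -86.9 -106.1] end [ -87.  -111.6]
lock [-98.6  -0.7] [ 0.47989824 -0.14812622  0.061     ] [-98.8  -0.6]
slot [-98.   19.7] [-106.6  -17.5] 13.017112189077485
slot [-90.2  17.2] [-98.8 -19.3] 13.258017480535155
tongue tip [-92.3  39.5]
tri lock (array([ 0.47994082, -0.14764413,  0.0610652 ]), [0.00048576759240428574, 0.0004857675924043022]) (array([ 0.47986054, -0.14733259,  0.05556866]), [0.0006418815433353209, 0.0006418815433353094])
```

>>> {"fn": "servo_tool", "kwargs": {"deltas": [{"claw":0.05,"delta_pos":[-0.0014,-0.0007,0.03],"turn":0},{"claw":0.05,"delta_pos":[-0.0014,-0.0007,0.06],"turn":0},{"claw":0.05,"delta_pos":[-0.0014,-0.0007,0.085],"turn":0},{"claw":0.05,"delta_pos":[-0.0014,-0.0007,0.097],"turn":0},{"claw":0.05,"delta_pos":[-0.0014,-0.0007,0.097],"turn":0}]}}

```text
clock: 9.63
tcp_pos: [0.4829, -0.2389, 0.0591]
tcp_rot: [0.732, 0.682, -0.001, -0.003]
force: [-0.7, 0.9, 0.2]
grip_width: 0.0499
```

```bash
python3 - <<'E'
from h import *
grab("wrist","w14"); togo(*w(-86.9,-91.7),85.9)
E
```

```text
t9.68 tcp [ 0.4841 -0.2396  0.0609] yaw 85.95 z [-0.0031  0.0017 -1.    ] grip 0.0496 F [-0.3 -0.   0.2] M [-0.04 -0.15 -0.02]
move dx -0.0001 dy 0.0010 turn 0.05
```

View pics/w14.png

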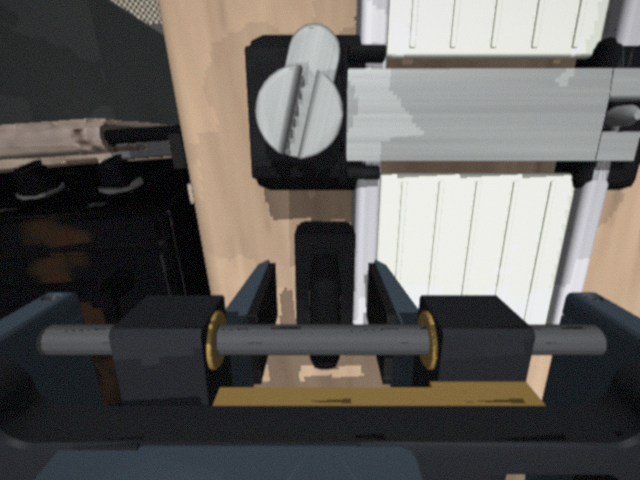

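>>> {"fn": "servo_tool", "kwargs": {"deltas": [{"claw":0.03,"delta_pos":[0,0.0005,0],"turn":0},{"claw":0.01,"delta_pos":[0,0.0005,0],"turn":0},{"claw":0.005,"delta_pos":[0,0.0005,0],"turn":0},{"claw":0.005,"delta_pos":[0,0.0005,0],"turn":0},{"claw":0.005,"delta_pos":[0,0.0005,0],"turn":0}]}}

```text
clock: 10.1
tcp_pos: [0.4857, -0.2404, 0.0633]
tcp_rot: [0.731, 0.682, 0.0, 0.001]
force: [0.5, 0.5, 0.1]
grip_width: 0.0196
```

>>> {"fn": "servo_tool", "kwargs": {"deltas": [{"claw":0.005,"delta_pos":[0,0,0],"turn":0},{"claw":0.005,"delta_pos":[0,0,0],"turn":0}]}}

```text
clock: 10.27
tcp_pos: [0.4855, -0.2403, 0.063]
tcp_rot: [0.731, 0.682, 0.0, 0.0]
force: [-0.9, 0.3, 3.2]
grip_width: 0.014
```

```bash
python3 - <<'E'
from h import *
st()
E
```

```text
t10.27 tcp [ 0.4855 -0.2403  0.063 ] yaw 86.02 z [ 6.e-04 -4.e-04 -1.e+00] grip 0.0140 F [-0.9  0.3  3.2] M [ 0.01  0.04 -0.07]
```

>>> {"fn": "servo_tool", "kwargs": {"deltas": [{"claw":0.005,"delta_pos":[0,0,-0.008],"turn":0},{"claw":0.005,"delta_pos":[0,0,-0.02],"turn":0},{"claw":0.005,"delta_pos":[0,0,-0.045],"turn":0},{"claw":0.005,"delta_pos":[0,0,-0.065],"turn":0},{"claw":0.005,"delta_pos":[0,0,-0.065],"turn":0}]}}

```text
clock: 10.68
tcp_pos: [0.4878, -0.2414, 0.1317]
tcp_rot: [0.731, 0.682, 0.001, 0.004]
force: [0.6, -1.0, -0.4]
grip_width: 0.0138
```

```bash
python3 - <<'E'
from h import *
s,m=st();print(f(s["tcp_pos"]));togo(*w(-98.7,-0.2),73.4)
grab("scene","sc15");im,_,_=load("sc15"); cv2.imwrite("pics/sc15a.png",cv2.resize(im[150:310,300:460],None,fx=3.6,fy=3.6,interpolation=cv2.INTER_CUBIC))
E
```

```text
t10.68 tcp [ 0.4878 -0.2414  0.1317] yaw 86.02 z [ 0.0076 -0.004  -1.    ] grip 0.0138 F [ 0.6 -1.  -0.4] M [ 0.04 -0.12  0.01]
[-84.1 -93.2]
t10.68 tcp [ 0.4878 -0.2414  0.1317] yaw 86.02 z [ 0.0076 -0.004  -1.    ] grip 0.0138 F [ 0.6 -1.  -0.4] M [ 0.04 -0.12  0.01]
move dx 0.0930 dy -0.0144 turn 12.62
```

View pics/sc15a.png

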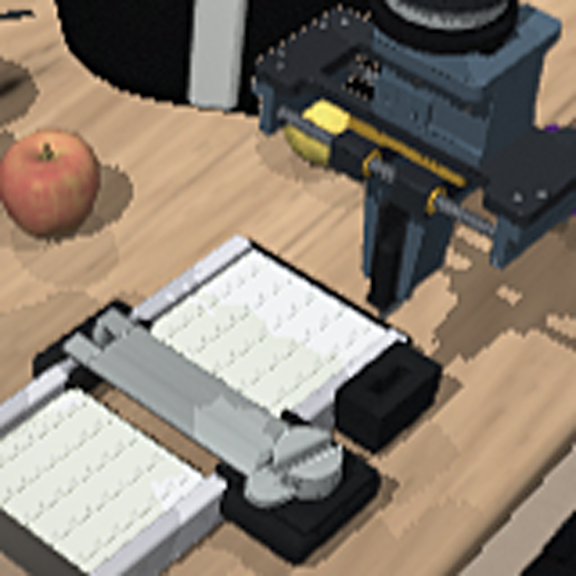

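>>> {"fn": "servo_tool", "kwargs": {"deltas": [{"claw":0.005,"delta_pos":[0.025,-0.004,0],"turn":4},{"claw":0.005,"delta_pos":[0.055,-0.009,0],"turn":8},{"claw":0.005,"delta_pos":[0.08,-0.012,0],"turn":12.6},{"claw":0.005,"delta_pos":[0.0925,-0.0125,0],"turn":12.6},{"claw":0.005,"delta_pos":[0.0925,-0.0125,0],"turn":12.6}]}}

```text
clock: 11.15
tcp_pos: [0.4784, -0.1449, 0.1266]
tcp_rot: [0.8, 0.6, -0.001, -0.001]
force: [-0.6, -0.7, -1.0]
grip_width: 0.0139
```

>>> {"fn": "servo_tool", "kwargs": {"deltas": [{"claw":0.005,"delta_pos":[0,0,0.01],"turn":0},{"claw":0.005,"delta_pos":[0,0,0.01],"turn":0},{"claw":0.005,"delta_pos":[0,0,0.01],"turn":0}]}}

```text
clock: 11.4
tcp_pos: [0.4788, -0.1479, 0.1164]
tcp_rot: [0.802, 0.598, -0.001, -0.001]
force: [0.1, 0.1, -0.5]
grip_width: 0.0141
```

```bash
python3 - <<'E'
from h import *
togo(*w(-98.7,-0.2),73.4)
grab("wrist","w16")
grab("scene","sc16");im,_,_=load("sc16"); cv2.imwrite("pics/sc16a.png",cv2.resize(im[190:310,320:440],None,fx=4.8,fy=4.8,interpolation=cv2.INTER_CUBIC))
grab("side","s16");im,_,_=load("s16"); cv2.imwrite("pics/s16a.png",cv2.resize(im[180:290,310:430],None,fx=4.8,fy=4.8,interpolation=cv2.INTER_CUBIC))
E
```

```text
t11.40 tcp [ 0.4788 -0.1479  0.1164] yaw 73.41 z [-2.e-03  2.e-04 -1.e+00] grip 0.0141 F [ 0.1  0.1 -0.5] M [-0.08 -0.08  0.01]
move dx 0.0005 dy 0.0009 turn 0.01
```

View pics/w16.png

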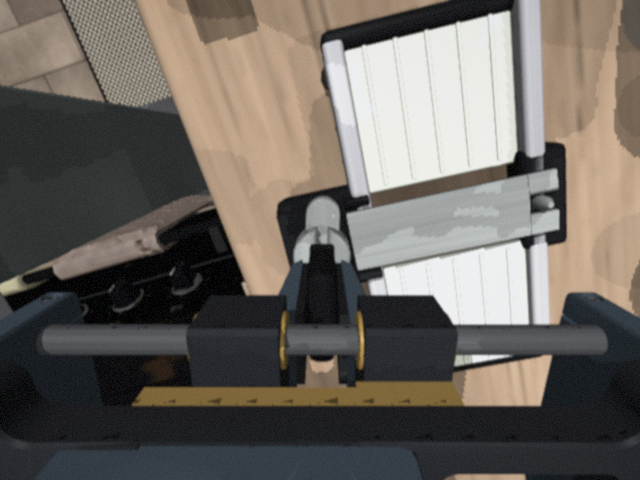

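View pics/sc16a.png

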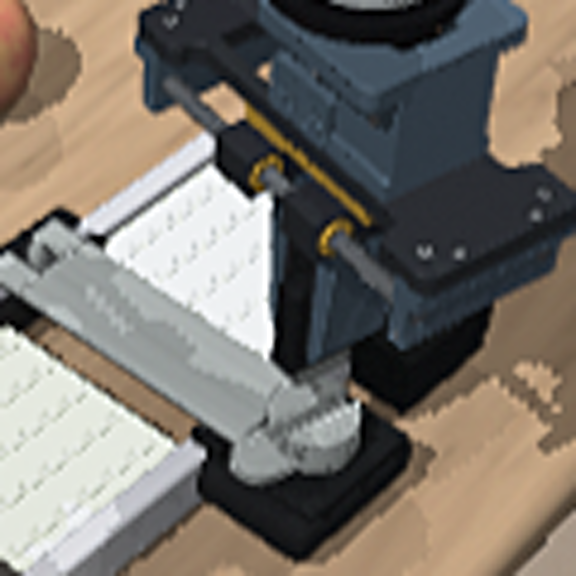

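View pics/s16a.png

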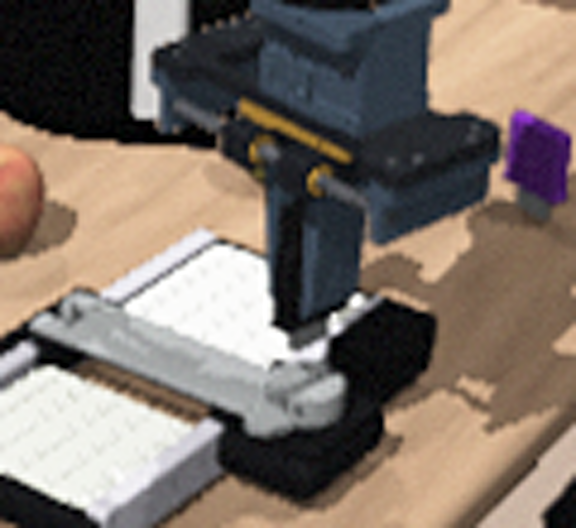

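Key over the slot, aligned with the tongue (col 322). Inserting.

>>> {"fn": "servo_tool", "kwargs": {"deltas": [{"claw":0.005,"delta_pos":[0.0005,0.0008,0.006],"turn":0},{"claw":0.005,"delta_pos":[0.0005,0.0008,0.012],"turn":0},{"claw":0.005,"delta_pos":[0.0005,0.0008,0.017],"turn":0},{"claw":0.005,"delta_pos":[0.0005,0.0008,0.021],"turn":0},{"claw":0.005,"delta_pos":[0.0005,0.0008,0.023],"turn":0}]}}

```text
clock: 11.97
tcp_pos: [0.4797, -0.1466, 0.0935]
tcp_rot: [0.802, 0.598, -0.0, -0.001]
force: [-0.1, -0.3, 0.1]
grip_width: 0.0141
```

```bash
python3 - <<'E'
from h import *
togo(*w(-98.7,-0.2),73.4)
E
```

```text
t11.97 tcp [ 0.4797 -0.1466  0.0935] yaw 73.43 z [-1.4e-03  4.0e-04 -1.0e+00] grip 0.0141 F [-0.1 -0.3  0.1] M [-0.04 -0.03  0.01]
move dx -0.0009 dy 0.0004 turn 0.03
```

>>> {"fn": "servo_tool", "kwargs": {"deltas": [{"claw":0.005,"delta_pos":[-0.0009,0.0004,0.002],"turn":0},{"claw":0.005,"delta_pos":[-0.0009,0.0004,0.004],"turn":0},{"claw":0.005,"delta_pos":[-0.0009,0.0004,0.0055],"turn":0},{"claw":0.005,"delta_pos":[-0.0009,0.0004,0.0065],"turn":0}]}}

```text
clock: 12.3
tcp_pos: [0.4801, -0.1477, 0.0878]
tcp_rot: [0.802, 0.598, -0.0, -0.0]
force: [-0.7, 0.6, -0.8]
grip_width: 0.0135
```

```bash
python3 - <<'E'
from h import *
togo(*w(-98.7,-0.2),73.4)
grab("side","s17");im,_,_=load("s17"); a=cv2.resize(im[190:290,320:420],None,fx=4,fy=4,interpolation=cv2.INTER_CUBIC)
grab("scene","sc17");im,_,_=load("sc17"); b=cv2.resize(im[210:310,330:430],None,fx=4,fy=4,interpolation=cv2.INTER_CUBIC)
cv2.imwrite("pics/s17a.png",np.hstack([b,a]))
E
```

```text
t12.30 tcp [ 0.4801 -0.1477  0.0878] yaw 73.43 z [-4.e-04  0.e+00 -1.e+00] grip 0.0135 F [-0.7  0.6 -0.8] M [ 0.07  0.12 -0.03]
move dx -0.0000 dy -0.0003 turn 0.03
```

View pics/s17a.png

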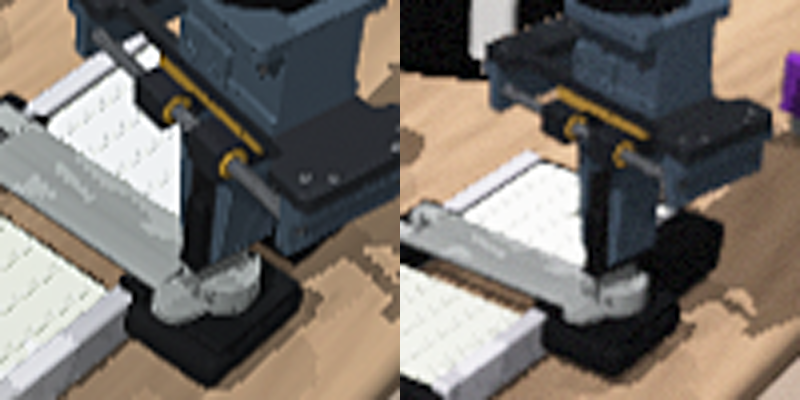

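No contact force, key 9 mm deep in the slot. Turning clockwise.

>>> {"fn": "servo_tool", "kwargs": {"deltas": [{"claw":0.005,"delta_pos":[0,0,0],"turn":5},{"claw":0.005,"delta_pos":[0,0,0],"turn":10},{"claw":0.005,"delta_pos":[0,0,0],"turn":15},{"claw":0.005,"delta_pos":[0,0,0],"turn":20},{"claw":0.005,"delta_pos":[0,0,0],"turn":25}]}}

```text
clock: 12.82
tcp_pos: [0.4789, -0.147, 0.0878]
tcp_rot: [0.913, 0.408, -0.001, -0.001]
force: [-2.9, 2.7, 2.5]
grip_width: 0.0142
```

```bash
python3 - <<'E'
from h import *
togo(*w(-98.7,-0.2),73.4)
grab("wrist","w18")
grab("scene","sc18");im,_,_=load("sc18"); b=cv2.resize(im[210:310,330:430],None,fx=4,fy=4,interpolation=cv2.INTER_CUBIC)
im,_,_=load("w18"); a=cv2.resize(im[120:320,220:420],None,fx=2,fy=2)
cv2.imwrite("pics/s18a.png",np.hstack([b,a]))
E
```

```text
t12.82 tcp [ 0.4789 -0.147   0.0878] yaw 48.20 z [-0.003   0.0014 -1.    ] grip 0.0142 F [-2.9  2.7  2.5] M [0.42 0.54 0.12]
move dx 0.0001 dy 0.0011 turn -25.20
```

View pics/s18a.png

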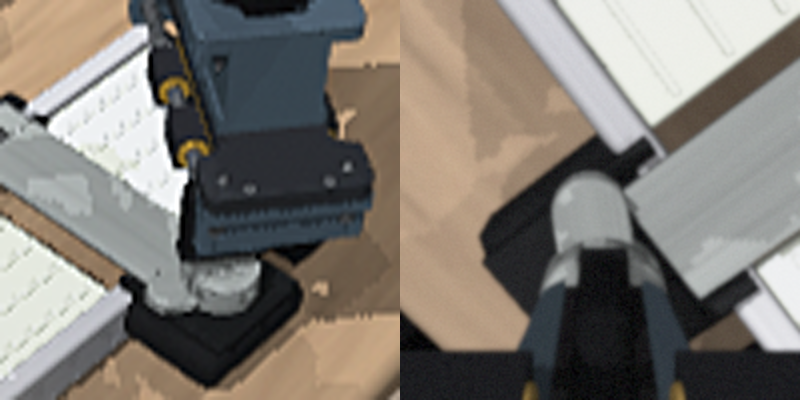

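>>> {"fn": "servo_tool", "kwargs": {"deltas": [{"claw":0.005,"delta_pos":[0,0,0],"turn":6},{"claw":0.005,"delta_pos":[0,0,0],"turn":12},{"claw":0.005,"delta_pos":[0,0,0],"turn":18},{"claw":0.005,"delta_pos":[0,0,0],"turn":24},{"claw":0.005,"delta_pos":[0,0,0],"turn":30}]}}

```text
clock: 13.33
tcp_pos: [0.4789, -0.1468, 0.0878]
tcp_rot: [0.987, 0.159, -0.001, -0.001]
force: [-4.0, 3.2, 2.3]
grip_width: 0.0141
```

```bash
python3 - <<'E'
from h import *
togo(*w(-98.7,-0.2),-12)
E
```

```text
t13.33 tcp [ 0.4789 -0.1468  0.0878] yaw 18.28 z [-0.0031  0.0018 -1.    ] grip 0.0141 F [-4.   3.2  2.3] M [0.72 0.77 0.11]
move dx 0.0007 dy 0.0011 turn 30.28
```

>>> {"fn": "servo_tool", "kwargs": {"deltas": [{"claw":0.005,"delta_pos":[0,0.0005,0],"turn":6},{"claw":0.005,"delta_pos":[0,0.0005,0],"turn":12},{"claw":0.005,"delta_pos":[0,0.0005,0],"turn":18},{"claw":0.005,"delta_pos":[0,0.0005,0],"turn":24},{"claw":0.005,"delta_pos":[0,0.0005,0],"turn":28}]}}

```text
clock: 13.75
tcp_pos: [0.479, -0.1467, 0.0878]
tcp_rot: [0.996, -0.085, -0.002, -0.001]
force: [-4.2, 5.0, 2.5]
grip_width: 0.0141
```

```bash
python3 - <<'E'
from h import *
togo(*w(-98.7,-0.2),-12)
grab("wrist","w19")
grab("scene","sc19");im,_,_=load("sc19"); b=cv2.resize(im[210:310,330:430],None,fx=4,fy=4,interpolation=cv2.INTER_CUBIC)
im,_,_=load("w19"); a=cv2.resize(im[120:320,220:420],None,fx=2,fy=2)
cv2.imwrite("pics/s19a.png",np.hstack([b,a]))
E
```

```text
t13.75 tcp [ 0.479  -0.1467  0.0878] yaw -9.71 z [-0.0033  0.0029 -1.    ] grip 0.0141 F [-4.2  5.   2.5] M [1.14 0.74 0.09]
move dx 0.0010 dy 0.0007 turn 2.29
```

View pics/s19a.png

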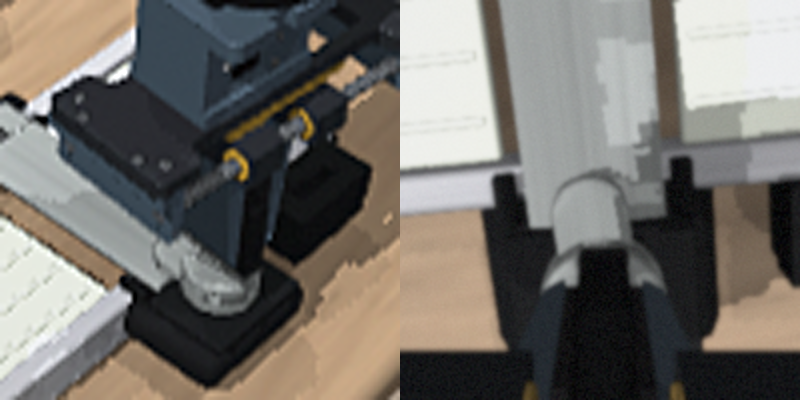

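```bash
python3 - <<'E'
from h import *
Q=lambda x,y:(220+(x-400)/2,120+y/2)
for z in(.045,.048):
    for p in((593,174),(556,215),(629,215),(554,240),(632,235)): print(z,p,f(onz("w19",*Q(*p),z)))
    m=(f(onz("w19",*Q(554,238),z))+f(onz("w19",*Q(631,238),z)))/2; m2=(f(onz("w19",*Q(556,215),z))+f(onz("w19",*Q(629,215),z)))/2; print(m,m2)
im,_,_=load("w19"); cv2.imwrite("pics/w19b.png",cv2.resize(im[180:270,260:370],None,fx=7,fy=7,interpolation=cv2.INTER_CUBIC))
E
```

```text
0.045 (593, 174) [-59.6  -0.1]
0.045 (556, 215) [-71.5  12.9]
0.045 (629, 215) [-73.8 -10. ]
0.045 (554, 240) [-79.7  14.5]
0.045 (632, 235) [-80.5 -10.4]
[-80.2   2.2] [-72.65   1.45]
0.048 (593, 174) [-59.   -0.2]
0.048 (556, 215) [-70.8  12.6]
0.048 (629, 215) [-73. -10.]
0.048 (554, 240) [-78.8  14.2]
0.048 (632, 235) [-79.5 -10.4]
[-79.3    2.05] [-71.9   1.3]
```

View pics/w19b.png

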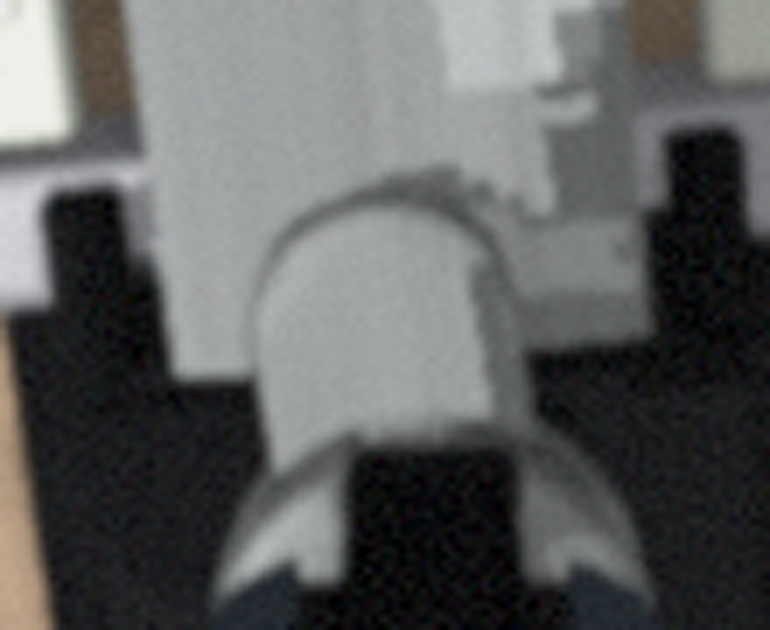

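>>> {"fn": "servo_tool", "kwargs": {"deltas": [{"claw":0.005,"delta_pos":[0,0,0],"turn":1.5},{"claw":0.005,"delta_pos":[0,0,0],"turn":3},{"claw":0.005,"delta_pos":[0,0,0],"turn":3}]}}

```text
clock: 14.1
tcp_pos: [0.479, -0.1467, 0.0878]
tcp_rot: [0.994, -0.109, -0.002, -0.001]
force: [-3.1, 6.3, 2.4]
grip_width: 0.0141
```

```bash
python3 - <<'E'
from h import *
togo(*w(-98.7,-0.2),-5)
grab("wrist","w20")
im,_,_=load("w20"); cv2.imwrite("pics/w20b.png",cv2.resize(im[180:270,260:370],None,fx=7,fy=7,interpolation=cv2.INTER_CUBIC))
E
```

```text
t14.10 tcp [ 0.479  -0.1467  0.0878] yaw -12.50 z [-0.0033  0.0029 -1.    ] grip 0.0141 F [-3.1  6.3  2.4] M [1.15 0.74 0.11]
move dx 0.0010 dy 0.0007 turn -7.50
```

View pics/w20b.png

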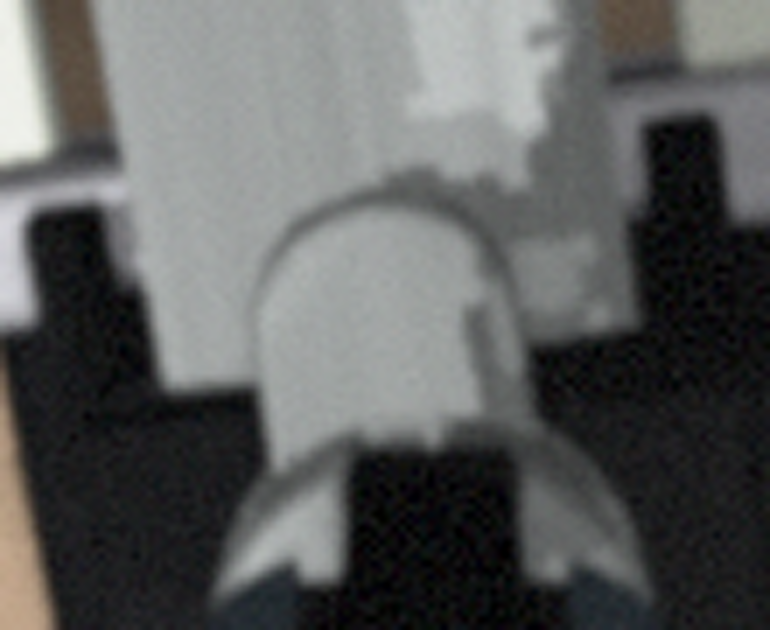

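Tongue is centred over the blade end and parallel to it within about 1°. Back off the play, then pull the key straight up.

>>> {"fn": "servo_tool", "kwargs": {"deltas": [{"claw":0.005,"delta_pos":[0,0,0],"turn":-3},{"claw":0.005,"delta_pos":[0.0005,0.0005,0],"turn":-6},{"claw":0.005,"delta_pos":[0.0005,0.0005,-0.004],"turn":-6},{"claw":0.005,"delta_pos":[0.0005,0.0005,-0.012],"turn":-6},{"claw":0.005,"delta_pos":[0.0005,0.0005,-0.03],"turn":-6}]}}

```text
clock: 14.57
tcp_pos: [0.4804, -0.149, 0.1175]
tcp_rot: [0.998, -0.057, -0.001, 0.0]
force: [-0.2, 0.1, -0.4]
grip_width: 0.0136
```

```bash
python3 - <<'E'
from h import *
s,m=st()
grab("wrist","w21")
im,_,_=load("w21"); cv2.imwrite("pics/w21b.png",cv2.resize(im[120:320,220:420],None,fx=3,fy=3,interpolation=cv2.INTER_CUBIC))
E
```

```text
t14.57 tcp [ 0.4804 -0.149   0.1175] yaw -6.56 z [-1.9e-03 -3.0e-04 -1.0e+00] grip 0.0136 F [-0.2  0.1 -0.4] M [-0.01  0.02  0.07]
```

View pics/w21b.png

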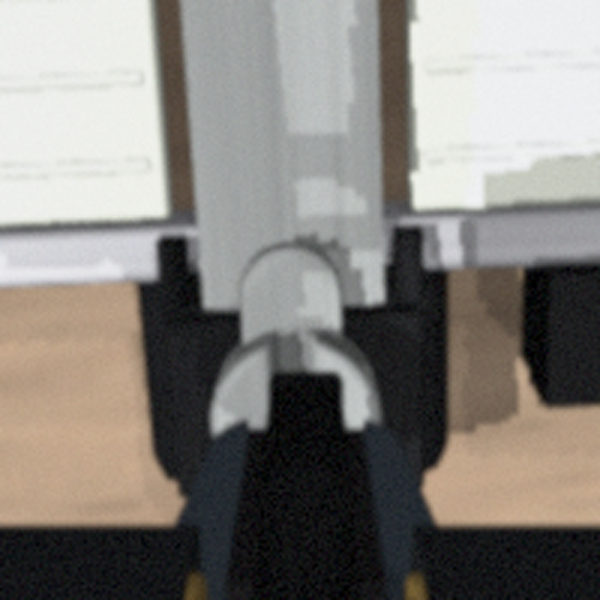

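>>> {"fn": "servo_tool", "kwargs": {"deltas": [{"claw":0.005,"delta_pos":[0,0.015,-0.01],"turn":-7},{"claw":0.005,"delta_pos":[0,0.04,-0.015],"turn":-14},{"claw":0.005,"delta_pos":[0,0.065,-0.015],"turn":-21},{"claw":0.005,"delta_pos":[0,0.09,-0.015],"turn":-28},{"claw":0.005,"delta_pos":[0,0.09,-0.015],"turn":-35}]}}

```text
clock: 15.03
tcp_pos: [0.4715, -0.2429, 0.1341]
tcp_rot: [0.969, 0.247, 0.001, 0.003]
force: [0.6, -0.1, -0.6]
grip_width: 0.0141
```

>>> {"fn": "servo_tool", "kwargs": {"deltas": [{"claw":0.005,"delta_pos":[0,0,0],"turn":-7},{"claw":0.005,"delta_pos":[0,0,0],"turn":-14},{"claw":0.005,"delta_pos":[0,0,0],"turn":-21},{"claw":0.005,"delta_pos":[0,0,0],"turn":-28},{"claw":0.005,"delta_pos":[0,0,0],"turn":-35}]}}

```text
clock: 15.45
tcp_pos: [0.4714, -0.2392, 0.1338]
tcp_rot: [0.849, 0.528, 0.0, 0.002]
force: [-0.5, 0.3, -0.9]
grip_width: 0.0137
```

>>> {"fn": "servo_tool", "kwargs": {"deltas": [{"claw":0.005,"delta_pos":[0,0,0],"turn":-7},{"claw":0.005,"delta_pos":[0,0,0],"turn":-14},{"claw":0.005,"delta_pos":[0,0,0],"turn":-21},{"claw":0.005,"delta_pos":[0,0,0],"turn":-22.5},{"claw":0.005,"delta_pos":[0,0,0],"turn":-22.5}]}}

```text
clock: 15.87
tcp_pos: [0.4713, -0.239, 0.1337]
tcp_rot: [0.732, 0.682, 0.0, 0.001]
force: [0.1, 0.3, -0.3]
grip_width: 0.0135
```

```bash
python3 - <<'E'
from h import *
togo(.4855,-.2403,86.0); print(f([.4855,-.2403]))
E
```

```text
t15.87 tcp [ 0.4713 -0.239   0.1337] yaw 85.94 z [ 0.0023 -0.0019 -1.    ] grip 0.0135 F [ 0.1  0.3 -0.3] M [ 0.01 -0.08 -0.04]
move dx -0.0002 dy 0.0143 turn -0.06
[-86.4 -92.2]
```

>>> {"fn": "servo_tool", "kwargs": {"deltas": [{"claw":0.005,"delta_pos":[0,0.008,0],"turn":0},{"claw":0.005,"delta_pos":[0,0.0143,0.01],"turn":0},{"claw":0.005,"delta_pos":[0,0.0143,0.028],"turn":0},{"claw":0.005,"delta_pos":[0,0.0143,0.028],"turn":0},{"claw":0.005,"delta_pos":[0,0.0143,0.028],"turn":0}]}}

```text
clock: 16.28
tcp_pos: [0.4846, -0.239, 0.1038]
tcp_rot: [0.732, 0.681, -0.0, -0.001]
force: [-0.0, -0.2, -0.6]
grip_width: 0.0141
```

```bash
python3 - <<'E'
from h import *
togo(.4855,-.2403,86.0)
grab("wrist","w22")
grab("scene","sc22");im,_,_=load("sc22"); b=cv2.resize(im[200:300,360:460],None,fx=4,fy=4,interpolation=cv2.INTER_CUBIC)
grab("side","s22");im,_,_=load("s22"); a=cv2.resize(im[190:290,340:440],None,fx=4,fy=4,interpolation=cv2.INTER_CUBIC)
cv2.imwrite("pics/s22a.png",np.hstack([b,a]))
E
```

```text
t16.28 tcp [ 0.4846 -0.239   0.1038] yaw 85.92 z [-0.0023  0.0011 -1.    ] grip 0.0141 F [-0.  -0.2 -0.6] M [ 0.02 -0.12 -0.  ]
move dx -0.0013 dy 0.0010 turn -0.08
```

View pics/s22a.png

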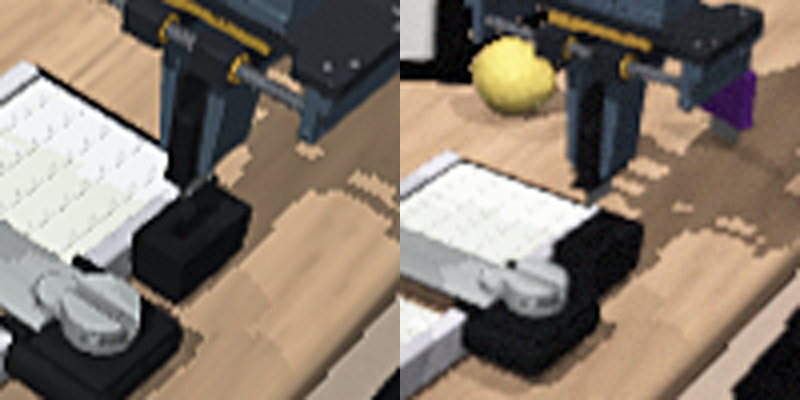

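View pics/w22.png

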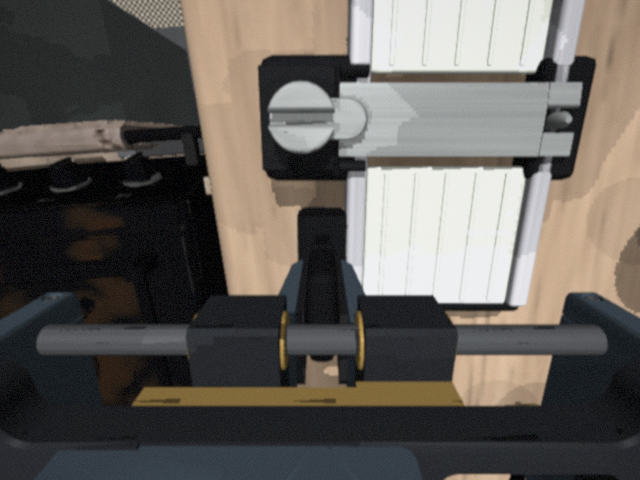

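```bash
python3 - <<'E'
from h import *
for X,n in(((*w(-86.4,-92.2),.068),"tip exp"),((*w(-87,-92),.044),"well")):
    print(n,[(round((proj("sc22",X)[0]-360)*4),round((proj("sc22",X)[1]-200)*4)),(round((proj("s22",X)[0]-340)*4),round((proj("s22",X)[1]-190)*4))])
for n,x0,y0 in(("sc22",395,230),("s22",375,220)):
    im,_,_=load(n); v=cv2.convertScaleAbs(cv2.resize(im[y0:y0+40,x0:x0+40],None,fx=10,fy=10,interpolation=cv2.INTER_CUBIC),alpha=1.5,beta=20); 
    for X,c in(((*w(-86.4,-92.2),.0683),(0,0,255)),((*w(-87,-92),.044),(0,255,0))):
        u,q=proj(n,X); cv2.circle(v,(int((u-x0+.5)*10),int((q-y0+.5)*10)),4,c,-1)
    cv2.imwrite("pics/z_%s.png"%n,v)
a=cv2.imread("pics/z_sc22.png");b=cv2.imread("pics/z_s22.png");cv2.imwrite("pics/z22.png",np.hstack([a,b]))
E
```

```text
tip exp [(192, 186), (197, 196)]
well [(188, 218), (196, 228)]
```

View pics/z22.png

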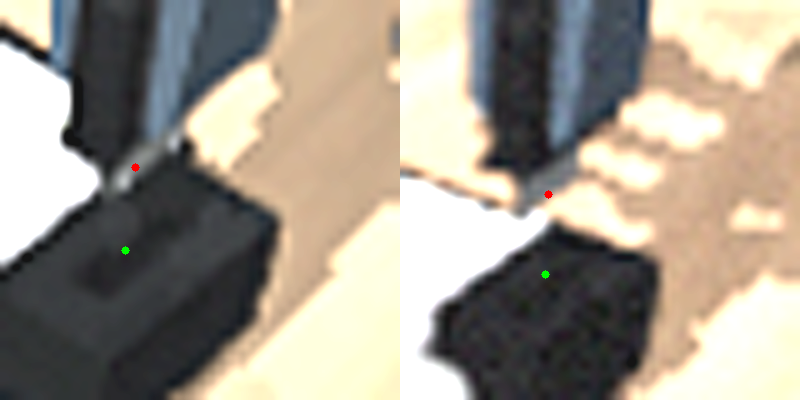

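>>> {"fn": "servo_tool", "kwargs": {"deltas": [{"claw":0.005,"delta_pos":[-0.0008,0.0008,0.01],"turn":0},{"claw":0.005,"delta_pos":[-0.0008,0.0008,0.018],"turn":0},{"claw":0.005,"delta_pos":[-0.0008,0.0008,0.023],"turn":0},{"claw":0.005,"delta_pos":[-0.0008,0.0008,0.027],"turn":0},{"claw":0.005,"delta_pos":[-0.0008,0.0008,0.03],"turn":0}]}}

```text
clock: 16.85
tcp_pos: [0.4852, -0.24, 0.0741]
tcp_rot: [0.732, 0.681, -0.0, -0.0]
force: [0.8, 0.8, -0.3]
grip_width: 0.0139
```

```bash
python3 - <<'E'
from h import *
togo(.4855,-.2403,86.0)
E
```

```text
t16.85 tcp [ 0.4852 -0.24    0.0741] yaw 85.92 z [-1.e-03  4.e-04 -1.e+00] grip 0.0139 F [ 0.8  0.8 -0.3] M [ 0.03 -0.09  0.02]
move dx -0.0003 dy 0.0003 turn -0.08
```

No force with the tip about 5 mm inside the well. Down the rest.

>>> {"fn": "servo_tool", "kwargs": {"deltas": [{"claw":0.005,"delta_pos":[0,0,0.004],"turn":0},{"claw":0.005,"delta_pos":[0,0,0.008],"turn":0},{"claw":0.005,"delta_pos":[0,0,0.0108],"turn":0},{"claw":0.005,"delta_pos":[0,0,0.0108],"turn":0}]}}

```text
clock: 17.18
tcp_pos: [0.4852, -0.2399, 0.0635]
tcp_rot: [0.732, 0.682, -0.0, -0.0]
force: [-0.0, -1.1, -0.6]
grip_width: 0.014
```

>>> {"fn": "servo_tool", "kwargs": {"deltas": [{"claw":0.04,"delta_pos":[0,0,0],"turn":0},{"claw":0.04,"delta_pos":[0,0,0],"turn":0},{"claw":0.04,"delta_pos":[0,0,0],"turn":0},{"claw":0.04,"delta_pos":[0,0,0],"turn":0}]}}

```text
clock: 17.52
tcp_pos: [0.4858, -0.2402, 0.0645]
tcp_rot: [0.732, 0.682, 0.0, 0.0]
force: [0.5, -0.0, -0.0]
grip_width: 0.0375
```

>>> {"fn": "servo_tool", "kwargs": {"deltas": [{"claw":0.04,"delta_pos":[0,0,-0.02],"turn":0},{"claw":0.04,"delta_pos":[0,0,-0.05],"turn":0},{"claw":0.04,"delta_pos":[0,0,-0.09],"turn":0},{"claw":0.04,"delta_pos":[-0.03,0,-0.13],"turn":0},{"claw":0.04,"delta_pos":[-0.06,0,-0.15],"turn":0}]}}

```text
clock: 17.93
tcp_pos: [0.4823, -0.2973, 0.2166]
tcp_rot: [0.731, 0.683, 0.001, 0.002]
force: [0.1, -0.6, 0.2]
grip_width: 0.0402
```

```bash
python3 - <<'E'
from h import *
st()
grab("wrist","w23"); 
grab("scene","sc23");im,_,_=load("sc23"); b=cv2.resize(im[150:310,290:450],None,fx=3,fy=3,interpolation=cv2.INTER_CUBIC)
cv2.imwrite("pics/sc23a.png",b)
E
```

```text
t17.93 tcp [ 0.4823 -0.2973  0.2166] yaw 86.12 z [ 0.0037 -0.0014 -1.    ] grip 0.0402 F [ 0.1 -0.6  0.2] M [-0.02 -0.18 -0.04]
```

View pics/sc23a.png

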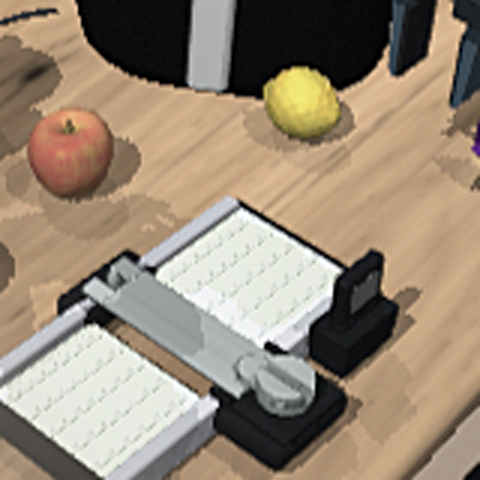

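View pics/w23.png

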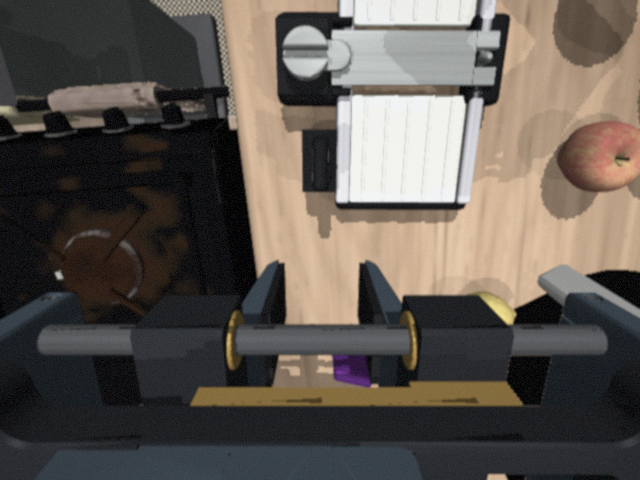

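```bash
python3 - <<'E'
from h import *
im,_,_=load("w23"); cv2.imwrite("pics/w23a.png",cv2.resize(im[10:90,270:370],None,fx=8,fy=7.5,interpolation=cv2.INTER_CUBIC))
E
```

```text
(no output)
```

View pics/w23a.png

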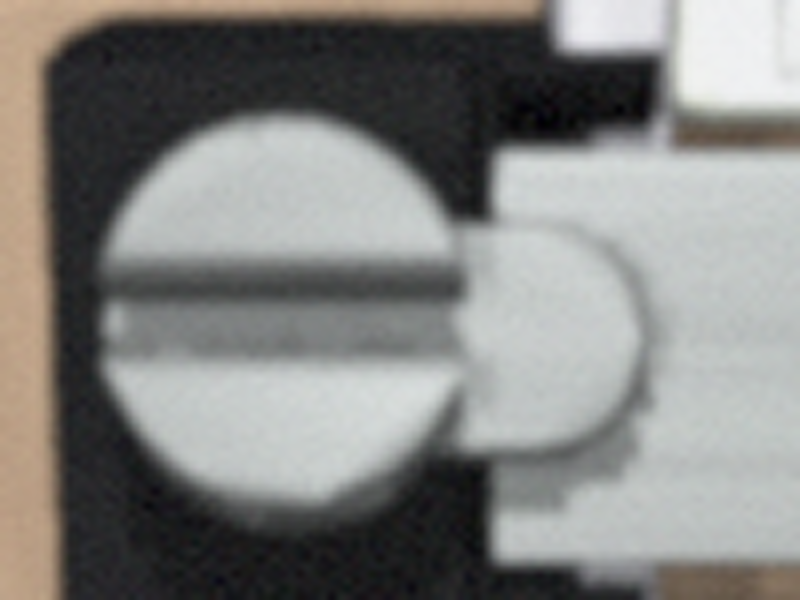

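The slot and tongue lie parallel to the blade, with the tongue over its end, and the key is upright in its block. Settling, then handing in.

>>> {"fn": "servo_tool", "kwargs": {"deltas": [{"claw":0.04,"delta_pos":[0,0,0],"turn":0},{"claw":0.04,"delta_pos":[0,0,0],"turn":0},{"claw":0.04,"delta_pos":[0,0,0],"turn":0}]}}

```text
clock: 18.28
tcp_pos: [0.4806, -0.2969, 0.2112]
tcp_rot: [0.732, 0.682, -0.0, -0.002]
force: [-0.3, -0.2, -0.7]
grip_width: 0.04
```

```bash
python3 - <<'E'
from h import *
st(); print(manip.finish_job())
E
```

```text
t18.28 tcp [ 0.4806 -0.2969  0.2112] yaw 85.96 z [-0.0027  0.002  -1.    ] grip 0.0400 F [-0.3 -0.2 -0.7] M [ 0.   -0.08 -0.02]
the job is handed in; nothing more can be done
None
```

The job is done and handed in at 18.3 s. The blade is seated bevel up with its notch over the pin. The lock is turned about 90° clockwise with the key, and the key is back upright in its block.

- **Blade:** the last pictures show the pin inside the notch and the blade end between the cheeks. The end measured about 1 mm from where it should be.
- **Lock:** the slot and tongue look parallel to the blade within about 1°, with the tongue over the blade's end.
- **Fruit and tumbler:** I did not touch them. The apple and lemon look unmoved in the last scene view. I did not check the tumbler separately at the end.
- **Forces:** the highest I read was about 14 N, when the blade met its seat. I only read forces at the end of each move.

Two things did not go cleanly. The first blade grip rode up on the bevel, so I opened, went lower and gripped again. Lock-height measurements from different pairs of views gave 56 to 61 mm, against the stated 61 mm. I used 61 mm, and the key went into the slot without force.

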